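Sort the shaker tray, clamp it and start the run

ROBOT

A 6-joint arm with a two-finger parallel gripper is mounted at the origin on the work surface. World frame = base frame: x ahead of the robot, y to its left, z up, the work surface at z = 0. Lengths are in mm, angles in rad, forces in N, time in s.
With the tool pointing down it reaches from about 325 to 900 mm from the base axis. Payload 6.1 kg.
Tool frame: the origin (TCP) lies at the very end of the fingers, on their centre line; the grasp point (between the pads) lies 19 mm behind it; z points along the fingers, y is the direction in which the jaws open and shut (so a half turn about z gives the same grasp; the last joint's range is limited). The gripper opens to 87 mm and grips with 3 to 60 N. Pads are 19 mm wide; open, the fingers measure 117 mm over their backs; the gripper's body (75 mm by 190 mm) begins 51 mm behind the grasp point.
Start: joints at [1.173, 0.22, 1.526, -0, 1.395, -0.126], TCP at [167.79, 602.048, 182.538] pointing down, gripper open.
Joint ranges: [-2.98, 2.98], [-0.91, 2.08], [0.09, 2.57], [-1.24, 4.39], [0.2, 2.65], [-2.68, 2.68]. Speed limits (rad/s): [2.57, 2.57, 3.01, 3.14, 3.14, 3.14].

INTERFACE

Orientations are given as a unit quaternion [x, y, z, w].
In Python, from plant import env, cams gives the robot as it stands. The module is installed in compiled form; this text tells all that it offers.
- The arm moves only by the shell command python3 -m jog 'ROWS'. ROWS is JSON, a list of rows, each a list of 7 numbers: the turn, a rotation vector about the tool's x, y, z in rad, then the shift along the tool's x, y, z in mm, then the finger opening in mm, from 0 to 87. A call has 1 to 5 rows; each row is the pose to reach, as a shift and turn from the pose commanded when the call began, along the tool's axes at that moment; what a row does not reach only later rows make up. A row lasts 1/8 s, in which the tool goes at most 62.5 mm and 10.7 degrees, less where a joint would pass 70% of its speed; a pose out of reach is approached as far as the arm can. A call with a gripper value outside its range is refused whole. The fingers move at their own pace and stop on an object; the grip force is fixed at half the most. Time passes only in rows, so rows that repeat a pose let the fingers close. It gives the time, the measured TCP pose, the force and the opening at its end, in the units of the state.
- env.read_state(): the state, without advancing time (a new reading comes with each control period).
- cams.snapshot(name): name is "side" or "top" or "wrist"; returns the picture (400x640x3 uint8, red, green, blue); there is no depth.
- cams.camera_info(name): a dict with "fov_y" (degrees; the focal length in pixels is half the picture's height over the tangent of half this angle, whatever the lens; pixels are square), "cx", "cy" (the principal point, pixels), "distortion" ([k1, k2, p1, p2, k3] as OpenCV has them; the pictures are not rectified), "camera_from_world" (4x4, takes a point from world to camera coordinates); the wrist camera has in their place "hand_eye" (4x4, takes a point from camera to tool coordinates, whose origin is the TCP and whose axes are the flange's). Camera axes: x right, y up, looking along -z (the intrinsics and any distortion apply to the point x, -y, -z); pixel columns grow to the right and rows downward; lengths in mm; the calibration is good to about 2 mm. A picture is of the moment at which its call begins: read the wrist's pose just before it. camera_info takes no time and is no camera call.
- env.finish_job(): hands the job in, once; it reports no verdict.
The state is a dict: "t": time; "q": joint angles; "dq": joint speeds; "effort": joint torques, N m; "eef_pos": TCP position; "tcp_rot": TCP orientation; "wrist_force": force on the tool from outside, world axes, zero at the start; "ft_torque": the same for the moment, N m; "gripper_width": finger opening in mm.
Only numpy, scipy, OpenCV 4.12 (cv2) and the standard library are available. Lean on these libraries where they do the work, as an engineer would, in place of code of your own. Each camera call takes 0.05 s, during which the arm holds its last target.

TASK

Take every short bottle out of the shaker's tray and put it in the reject box, leaving the tall bottles standing in the tray. Then swing the clamp lever down until it rests fully in its catch, and after that press the console keys fully down and let them up, one at a time: the left small key, the right small key, the middle small key (left and right as seen from the robot), and last the large start key. Press no key before the lever is shut, and leave the wash bottle, tip box and beaker where they are.

Things in the scene. Friction and masses are not known exactly. Their poses are not given: they have to be found in the camera images.
- tray_in (a point): centre of the tray's inner floor (78 mm above the bench); inner floor 170 (x) x 260 (y) mm, rim 10 mm above the floor, 4 mm thick; axes along its sides, x away from the robot. The tray sits on a fixed bench shaker, a white base 260 (x) x 280 (y) mm, centred 35 mm nearer the robot than this point; its deck in front of the tray, 70 mm above the bench, carries the clamp lever and its catch
- lever (a joint): angle of the clamp lever, a steel bar 16 mm wide and 10 mm thick, 125 mm long from its hinge: 0 = lying level, resting in its catch, grows as it swings up, about 1.57 = upright; up to 1.9. A stiff hinge holds it where it is left; about 2 N at its end moves it
- lever_tip (a point): point on the lever's centre line 110 mm from the hinge, in its rubber-sleeved end (sleeve 19 x 13 mm, 36 mm long); moves with the lever. The point's -y axis points along the bar away from the hinge and its z axis is the bar's upper side when shut
- lever_hinge (a point): the lever's hinge, 95 mm above the bench, 130 mm nearer the robot than the tray centre and 70 mm to its +y; axis along the tray's x. Shut, the lever lies level towards the tray's -y in a fork of two steel posts (20 mm apart inside, 85 mm from the hinge, tops 106 mm above the bench); its top is then at 100 mm and its sleeved end sticks out past the fork, free above
- reject_in (a point): centre of the inner floor (about 4 mm above the bench) of the reject box, a fixed open white box 170 x 170 mm outside, 45 mm high, walls 4 mm; axes along its sides. It and the key console stand on either side of the shaker and may change places
- key_left (a joint): how far the small key at the left (+y) of the row of three is pressed: 0 = up, 0.006 m = fully down (5 N)
- key_left_top (a point): centre of the top face of the small key at the left (+y) of the row of three; round, 22 mm across; keys of the row are 45 mm apart, the start key 57 mm nearer the robot than the middle one; they stand up on a fixed grey console 140 x 150 x 50 mm high
- key_middle (a joint): how far the small key in the middle of the row of three is pressed: 0 = up, 0.006 m = fully down (5 N)
- key_middle_top (a point): centre of the top face of the small key in the middle of the row of three; round, 22 mm across; keys of the row are 45 mm apart, the start key 57 mm nearer the robot than the middle one; they stand up on a fixed grey console 140 x 150 x 50 mm high
- key_right (a joint): how far the small key at the right (-y) of the row of three is pressed: 0 = up, 0.006 m = fully down (5 N)
- key_right_top (a point): centre of the top face of the small key at the right (-y) of the row of three; round, 22 mm across; keys of the row are 45 mm apart, the start key 57 mm nearer the robot than the middle one; they stand up on a fixed grey console 140 x 150 x 50 mm high
- key_start (a joint): how far the large round start key, nearer the robot than the row is pressed: 0 = up, 0.006 m = fully down (5 N)
- key_start_top (a point): centre of the top face of the large round start key, nearer the robot than the row; round, 36 mm across; keys of the row are 45 mm apart, the start key 57 mm nearer the robot than the middle one; they stand up on a fixed grey console 140 x 150 x 50 mm high
- short0: square aluminium sample bottle, 30 x 30 mm body with 2 mm rounded edges and a grey round screw cap 25 mm wide and 10 mm high; SHORT, 30 mm high over all; origin at the centre of its underside, z up through the cap. Starts in the tray; None if absent
- short1: square aluminium sample bottle, 30 x 30 mm body with 2 mm rounded edges and a grey round screw cap 25 mm wide and 10 mm high; SHORT, 30 mm high over all; origin at the centre of its underside, z up through the cap. Starts in the tray; None if absent
- short2: square aluminium sample bottle, 30 x 30 mm body with 2 mm rounded edges and a grey round screw cap 25 mm wide and 10 mm high; SHORT, 30 mm high over all; origin at the centre of its underside, z up through the cap. Starts in the tray; None if absent
- short3: square aluminium sample bottle, 30 x 30 mm body with 2 mm rounded edges and a grey round screw cap 25 mm wide and 10 mm high; SHORT, 30 mm high over all; origin at the centre of its underside, z up through the cap. Starts in the tray; None if absent
- short4: square aluminium sample bottle, 30 x 30 mm body with 2 mm rounded edges and a grey round screw cap 25 mm wide and 10 mm high; SHORT, 30 mm high over all; origin at the centre of its underside, z up through the cap. Starts in the tray; None if absent
- tall0: square aluminium sample bottle, 30 x 30 mm body with 2 mm rounded edges and a grey round screw cap 25 mm wide and 10 mm high; TALL, 52 mm high over all; origin at the centre of its underside, z up through the cap. Starts in the tray; None if absent
- tall1: square aluminium sample bottle, 30 x 30 mm body with 2 mm rounded edges and a grey round screw cap 25 mm wide and 10 mm high; TALL, 52 mm high over all; origin at the centre of its underside, z up through the cap. Starts in the tray; None if absent
- tall2: square aluminium sample bottle, 30 x 30 mm body with 2 mm rounded edges and a grey round screw cap 25 mm wide and 10 mm high; TALL, 52 mm high over all; origin at the centre of its underside, z up through the cap. Starts in the tray; None if absent
- wash: bystander: white plastic bottle, 64 mm across, 170 mm high, origin at the centre of its underside
- tipbox: bystander: box of pipette tips, 87 (x) x 122 (y) x 68 mm high, origin at the centre of its underside
- beaker: bystander: glass beaker, 70 mm across, 90 mm high, origin at the centre of its underside
Things that resemble listed ones, but are neither listed nor needed, are in the scene too. What is shaped like the short2 but orange or yellow is not meant.

How it is judged:
By the outcome, as a careful person would: the job done as asked, in the order asked, and still so for the second after the job is handed in, with the robot touching nothing.
Of short0, short1, short2, short3, short4 only 3 to 5 are there at a start; the rules pass over those that are not, and their reading is None.
Of tall0, tall1, tall2 only 2 to 3 are there at a start; the rules pass over those that are not, and their reading is None.
At some moment in a run one of short0, short1, short2, short3, short4 may be knocked a few centimetres aside while the robot is not near it.
Once in a run the grip may slacken for a moment while it holds something.
It also fails if it takes over 210 s, if anything falls off the work surface, if the arm or the gripper's body presses on something with over 40 N, if the wrist force passes 120 N, or if a joint passes its speed limit or range.

## Working session

There is one attempt and no reset: what is moved stays moved. The work goes in short steps, Python scripts to look and compute and a shell command to move; the robot and the scene stay as the last step left them, time stands still between calls to the robot, and variables do not carry over. Pictures are saved under pics/ and viewed, and the job is handed in when it is done.

```bash
mkdir -p pics; ls
python3 - <<'E'
from plant import env,cams
import cv2,numpy as np
s=env.read_state()
for k,v in s.items(): print(k,np.round(v,3).tolist())
for n in ("side","top","wrist"):
    i=cams.camera_info(n); print(n,{k:np.round(v,4).tolist() for k,v in i.items()})
    cv2.imwrite(f"pics/{n}0.png",cams.snapshot(n)[:,:,::-1])
E
```

```text
pics
t 0.0
q [1.173, 0.221, 1.528, -0.0, 1.395, -0.126]
dq [-0.001, -0.002, -0.0, 0.002, 0.0, 0.001]
effort [0.003, -49.462, -38.738, 0.07, 0.057, -0.0]
eef_pos [167.529, 601.407, 181.443]
tcp_rot [0.135, 0.991, -0.001, -0.0]
wrist_force [0.494, -0.387, -0.249]
ft_torque [-0.023, 0.025, -0.046]
gripper_width 87.305
side {'fov_y': 51.3547, 'cx': 318.3392, 'cy': 203.5135, 'distortion': [0.0166, 0.0, 0.0, 0.0, 0.0], 'camera_from_world': [[-0.9732, -0.2295, 0.0115, 611.239], [0.1822, -0.74, 0.6475, -155.7595], [-0.1401, 0.6323, 0.762, -1015.098], [0.0, 0.0, 0.0, 1.0]]}
top {'fov_y': 52.917, 'cx': 326.0935, 'cy': 204.254, 'distortion': [-0.038, 0.0, 0.0, 0.0, 0.0], 'camera_from_world': [[-0.0081, -0.9997, 0.0223, -13.8095], [0.9934, -0.0055, 0.1142, -614.304], [-0.1141, 0.0231, 0.9932, -1138.2097], [0.0, 0.0, 0.0, 1.0]]}
wrist {'fov_y': 58.2291, 'cx': 323.3415, 'cy': 199.5889, 'distortion': [-0.0654, 0.0, 0.0, 0.0, 0.0], 'hand_eye': [[-0.0004, 0.9591, 0.2831, 77.9224], [1.0, 0.0003, 0.0004, 0.5794], [0.0003, 0.2831, -0.9591, -202.5179], [0.0, 0.0, 0.0, 1.0]]}
```

View pics/top0.png

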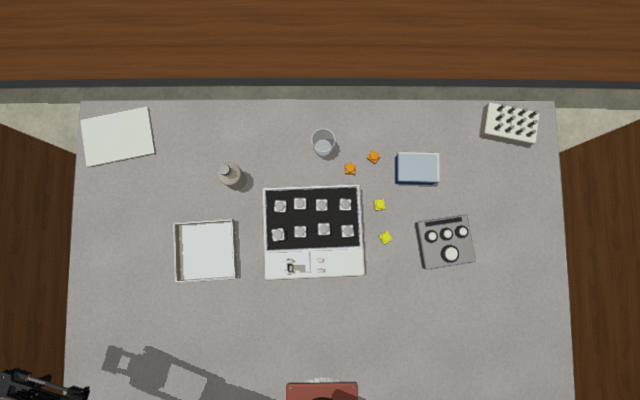

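View pics/side0.png

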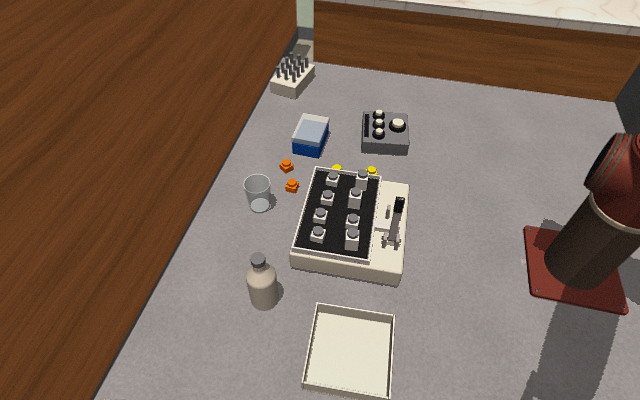

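View pics/wrist0.png

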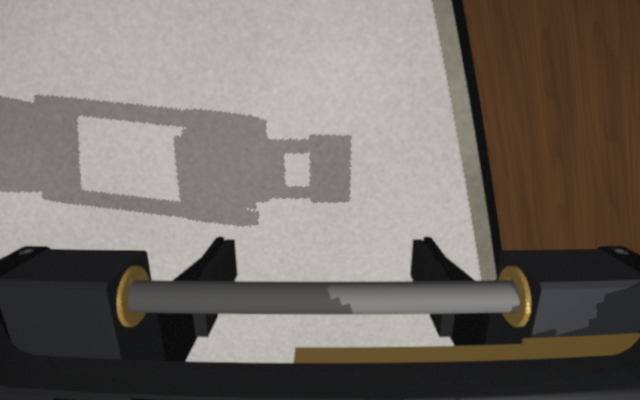

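The top view shows the tray at about (312,218) with 8 bottles, the reject box at (205,250), the console at (445,242), and the lever on the deck at about (290,265). The orange and yellow decoys lie outside the tray. I'll write helpers and make enlarged crops.

```bash
cat > h.py <<'E'
from plant import env,cams
import cv2,numpy as np
from scipy.spatial.transform import Rotation as R
F=np.diag([1.,-1,-1])
def K(n):
    i=cams.camera_info(n); f=200/np.tan(np.radians(i['fov_y'])/2)
    return np.array([[f,0,i['cx']],[0,f,i['cy']],[0,0,1]]),np.array(i['distortion'],float)
def tool():
    s=env.read_state(); T=np.eye(4); T[:3,:3]=R.from_quat(s['tcp_rot']).as_matrix(); T[:3,3]=s['eef_pos']; return T
def cfw(n,T=None):
    i=cams.camera_info(n)
    if n!='wrist': return np.array(i['camera_from_world'])
    return np.linalg.inv((tool() if T is None else T)@np.array(i['hand_eye']))
def ray(n,px,T=None):
    k,d=K(n); M=cfw(n,T)
    u=cv2.undistortPoints(np.array(px,float).reshape(-1,1,2),k,d).reshape(-1,2)
    v=(F@np.c_[u,np.ones(len(u))].T).T@M[:3,:3]
    return -M[:3,:3].T@M[:3,3], v/np.linalg.norm(v,axis=1)[:,None]
def plane(n,px,z,T=None):
    o,v=ray(n,px,T); return o+v*((z-o[2])/v[:,2])[:,None]
def proj(n,P,T=None):
    k,d=K(n); M=cfw(n,T); P=np.array(P,float).reshape(-1,3)
    c=(F@(P@M[:3,:3].T+M[:3,3]).T)
    return cv2.projectPoints(c.T.copy(),np.zeros(3),np.zeros(3),k,d)[0].reshape(-1,2)
def tri(a,pa,b,pb,T=None):
    o1,v1=ray(a,pa,T);o2,v2=ray(b,pb,T);out=[]
    for x,y in zip(v1,v2):
        A=(np.eye(3)-np.outer(x,x));B=(np.eye(3)-np.outer(y,y))
        p=np.linalg.solve(A+B,A@o1+B@o2); out.append([*p,np.linalg.norm(A@(p-o1))+np.linalg.norm(B@(p-o2))])
    return np.array(out)
def snap(n,f,crop=None,sc=1):
    T=tool(); im=cams.snapshot(n)[:,:,::-1].copy()
    cv2.imwrite(f"pics/{f}_raw.png",im)
    if crop: x0,y0,x1,y1=crop; im=im[y0:y1,x0:x1]
    cv2.imwrite(f"pics/{f}.png",cv2.resize(im,None,fx=sc,fy=sc,interpolation=cv2.INTER_CUBIC)); np.save(f"pics/{f}_T.npy",T); return T
E
python3 - <<'E'
import cv2
for n,(x0,y0,x1,y1),s in (("top",(255,178,375,288),5),("side",(285,155,425,290),4),("top",(405,205,485,275),6)):
    im=cv2.imread(f"pics/{n}0.png")[y0:y1,x0:x1]; cv2.imwrite(f"pics/{n}0c{s}.png",cv2.resize(im,None,fx=s,fy=s,interpolation=cv2.INTER_CUBIC))
E
```

```text
(no output)
```

View pics/top0c5.png

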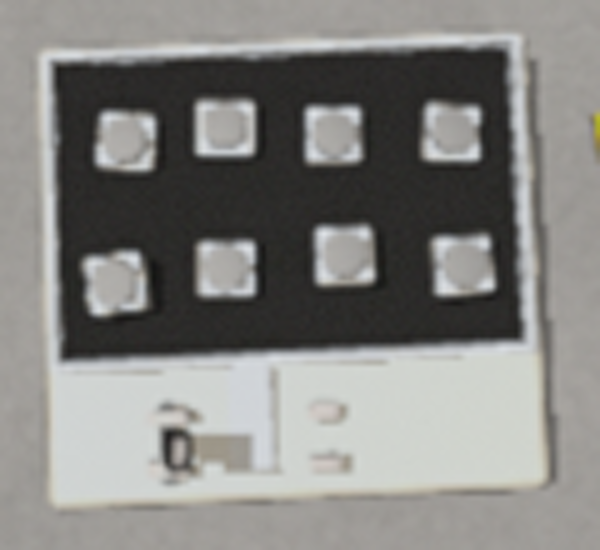

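View pics/side0c4.png

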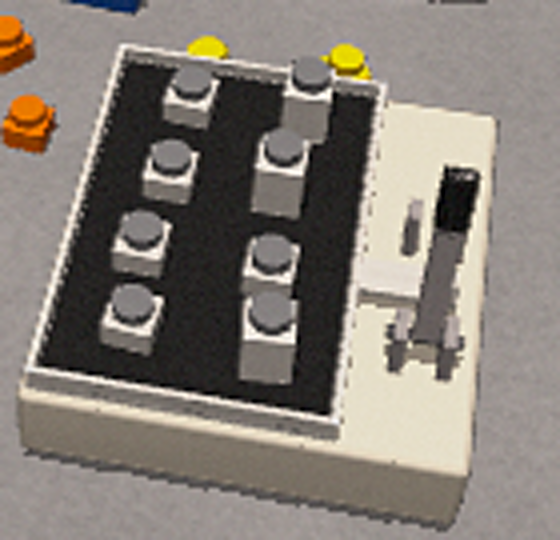

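View pics/top0c6.png

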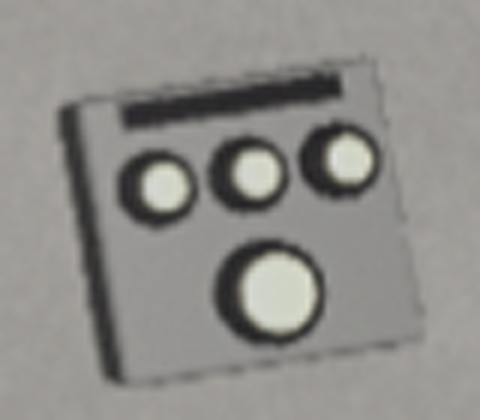

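Top view: the far row of caps is at (280,206), (300,203), (322,205), (345,204), and the near row at (278,235), (300,232), (324,229), (348,231). In the side view the whole far row looks short. In the near row the second from the left looks short and the rest tall. I'll check this by triangulation.

Run:
```python
from h import *
np.set_printoptions(suppress=True,precision=1)
tp=np.array([(126,142),(224,127),(333,135),(451,130),(115,285),(226,268),(344,255),(463,266)])/5+[254.6,177.6]
sd=np.array([(133,303),(142,229),(172,158),(193,84),(270,312),(271,255),(285,150),(309,75)])/4+[284.6,154.6]
print(tri('top',tp,'side',sd))
# tray rim outer corners z=88 ; crop corners
c=np.array([(43,52),(520,37),(537,347),(57,362)])/5+[254.6,177.6]
P=plane('top',c,88);print(P,P.mean(0))
for a,b in ((0,1),(3,2),(3,0),(2,1)):
    d=P[b]-P[a];print(np.linalg.norm(d),np.degrees(np.arctan2(d[1],d[0])))
k=np.array([(163,187),(257,174),(350,160),(278,293)])/6+[404.6,204.6]
for z in(60,): 
    Q=plane('top',k,z);print(Q,np.linalg.norm(Q[0]-Q[1]),np.linalg.norm(Q[2]-Q[1]),np.linalg.norm(Q[3]-Q[1]))
# side keys
b=np.array([(175,221),(234,220),(237,280),(177,280)]); print(plane('top',b,45))
```

```text
[[603.3 110.8 102.3   1.9]
 [610.9  57.  103.1   1.2]
 [606.1  -2.9 102.3   0.9]
 [607.6 -68.  102.4   0.9]
 [524.4 114.3 123.7   2.5]
 [533.4  56.  100.5   0.9]
 [538.5  -8.2 122.2   0. ]
 [533.3 -71.9 124.4   2.6]]
[[ 654.8  158.6   88. ]
 [ 662.1 -108.6   88. ]
 [ 488.8 -115.    88. ]
 [ 482.6  149.4   88. ]] [572.1  21.1  88. ]
267.31848821224446 -88.44313826287073
264.44699589324864 -88.66154551593864
172.50966563000142 3.0849987266124015
173.46495994396344 2.127318788611457
[[ 519.  -318.8   60. ]
 [ 524.8 -364.4   60. ]
 [ 531.1 -409.8   60. ]
 [ 468.3 -372.2   60. ]] 46.00144233117406 45.864378191653124 57.076183693048726
[[567.  417.   45. ]
 [569.  247.4  45. ]
 [398.7 236.2  45. ]
 [399.6 406.   45. ]]
```

Triangulated cap heights fall into two clear groups. Five are at about 102 (short: the far row and near-row no. 2) and three at about 123 (tall). The 6 mm low bias is the same for all of them. The tray measures 173x266 mm outside and the key spacing is 46/46/57, which matches the text. Next I'll get a wrist view above the tray.

```bash
cat >> h.py <<'E'
def go(x,y,z,yaw=None):
    """yaw: world angle (deg) of tool y minus 90; tool down"""
    T=tool(); A=T[:3,:3]
    if yaw is None: B=A
    else:
        a=np.radians(90+yaw); ty=np.array([np.cos(a),np.sin(a),0]); tz=np.array([0,0,-1.]); B=np.c_[np.cross(ty,tz),ty,tz]
    r=R.from_matrix(A.T@B).as_rotvec(); d=A.T@(np.array([x,y,z])-T[:3,3])
    print('turn',np.round(r,3),'shift',np.round(d,1),'now',np.round(T[:3,3],1),'yaw',round(float(np.degrees(np.arctan2(A[1,1],A[0,1]))-90),1))
E
python3 - <<'E'
from h import *
go(520,25,330,2)
E
```

```text
turn [-0.001 -0.    -0.307] shift [-494.2 -461.  -147.7] now [167.6 601.6 181.7] yaw -15.6
```

```bash
python3 -m jog '[[0,0,0,0,0,-60,60],[0,0,-0.15,-50,-50,-110,60],[0,0,-0.307,-90,-90,-148,60],[0,0,-0.307,-130,-130,-148,60],[0,0,-0.307,-170,-165,-148,60]]'
python3 -c "
from h import *
go(520,25,330,2)"
```

```text
t: 0.78
eef_pos: [282.4, 405.3, 331.3]
tcp_rot: [-0.018, 1.0, 0.001, 0.001]
wrist_force: [1.9, 0.3, -0.8]
gripper_width: 60.8
turn [0.002 0.002 0.001] shift [-223.7 -388.6    1.1] now [282.4 405.3 331.3] yaw 2.1
```

```bash
python3 -m jog '[[0,0,0,-224,-389,0,60],[0,0,0,-224,-389,0,60],[0,0,0,-224,-389,0,60],[0,0,0,-224,-389,0,60],[0,0,0,-224,-389,0,60]]'
python3 -c "
from h import *
go(520,25,330,2)"
```

```text
t: 1.4
eef_pos: [447.6, 139.5, 329.9]
tcp_rot: [-0.018, 1.0, 0.0, 0.0]
wrist_force: [1.2, 0.3, 0.3]
gripper_width: 60.1
turn [0. 0. 0.] shift [-6.840e+01 -1.169e+02 -1.000e-01] now [447.6 139.5 329.9] yaw 2.0
```

```bash
python3 -m jog '[[0,0,0,-68,-117,0,60],[0,0,0,-68,-117,0,60],[0,0,0,-68,-117,0,60],[0,0,0,-68,-117,0,60]]'
python3 -c "
from h import *
snap('wrist','w1')"
```

```text
t: 1.9
eef_pos: [518.8, 26.5, 329.4]
tcp_rot: [-0.017, 1.0, 0.0, -0.001]
wrist_force: [-0.3, 0.5, 0.6]
gripper_width: 60.0
```

View pics/w1.png

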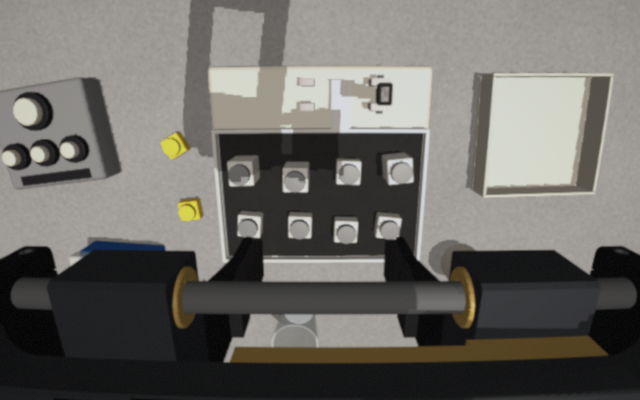

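The wrist view shows the near row at about (241..401,172), the far row at (250..389,227), the lever at (384,95), the box at (540,135) and the console at (50,130). I'll enlarge it to pick the centres.

Run:
```python
import cv2
im=cv2.imread("pics/w1_raw.png")
cv2.imwrite("pics/w1a.png",cv2.resize(im[60:270,200:440],None,fx=3.3,fy=2.85,interpolation=cv2.INTER_CUBIC)) if 0 else cv2.imwrite("pics/w1a.png",cv2.resize(im[62:262,205:440],None,fx=3,fy=3,interpolation=cv2.INTER_CUBIC))
g=cv2.cvtColor(im,cv2.COLOR_BGR2GRAY)
m=(g[130:245,220:428]>100).astype('uint8')
n,l,s,c=cv2.connectedComponentsWithStats(m)
for a,b in zip(s,c): 
    if 150<a[4]<1500: print(a[:5],b+[220,130])
```

```text
[166  27  28  29 715] [399.61398601 170.44195804]
[  7  30  31  27 457] [242.31947484 173.53610503]
[116  30  26  26 610] [348.80327869 172.20983607]
[ 62  36  27  27 585] [294.73504274 180.27863248]
[  0  41   8  74 354] [222.24576271 215.61581921]
[ 17  84  25  25 542] [248.96309963 225.53874539]
[ 68  85  24  24 554] [299.57761733 226.54693141]
[155  85  27  25 534] [387.91947566 227.0093633 ]
[114  90  25  24 548] [345.7810219  231.18978102]
```

View pics/w1a.png

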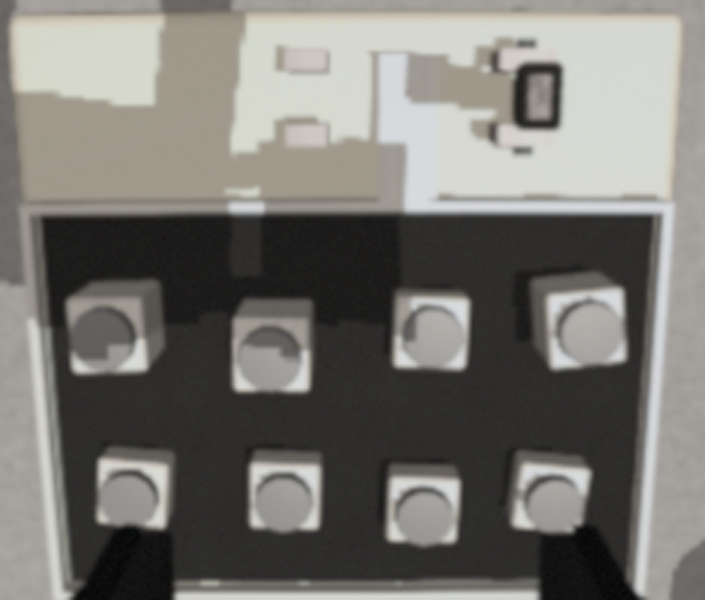

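Run:
```python
from h import *
np.set_printoptions(suppress=True,precision=1)
T=np.load('pics/w1_T.npy')
c=np.array([(591,333),(435,336),(268,357),(103,338),(554,502),(423,515),(283,501),(129,497)])/3+[204.67,61.67]
h=[130,108,130,130,108,108,108,108]
W=np.array([plane('wrist',[p],z,T)[0] for p,z in zip(c,h)]);print(W)
np.save('caps.npy',W)
print(T[:3,3])
# tray rim outer corners
q=np.array([(23,207),(670,203),(645,597),(60,590)])/3+[204.67,61.67]
print(plane('wrist',q,88,T))
# inner box top corners at z45; floor
b=np.array([(476,74),(611,75),(598,195),(479,195)]);P=plane('wrist',b,45,T);print(P,P.mean(0))
print(plane('wrist',np.array([(538,92),(538,95)])/3+[204.67,61.67],220,T), plane('wrist',np.array([(302,60),(304,133)])/3+[204.67,61.67],106,T))
# keys (start,left?...)
print(plane('wrist',np.array([(29,109),(71,148),(42,152),(13,157)]),60,T))
# reproject top of the caps in top view for check
tp=np.array([(115,285),(226,268),(344,255),(463,266),(126,142),(224,127),(333,135),(451,130)])/5+[254.6,177.6]
print(np.array([plane('top',[p],z)[0] for p,z in zip(tp,h)])-W)
```

```text
[[524.3 117.  130. ]
 [532.2  59.3 108. ]
 [537.8  -6.  130. ]
 [532.4 -69.3 130. ]
 [601.8 113.3 108. ]
 [609.4  58.4 108. ]
 [605.   -0.8 108. ]
 [605.5 -65.7 108. ]]
[518.8  26.5 329.4]
[[ 487.9 -110.6   88. ]
 [ 477.5  154.3   88. ]
 [ 654.2  163.2   88. ]
 [ 659.6 -102.9   88. ]]
[[406.8 222.9  45. ]
 [396.  411.9  45. ]
 [563.9 432.3  45. ]
 [570.1 250.9  45. ]] [484.2 329.5  45. ]
[[437.6  75.3 220. ]
 [438.4  75.3 220. ]] [[427.6   3.6 106. ]
 [454.6   4.9 106. ]]
[[ 466.3 -370.1   60. ]
 [ 518.1 -316.8   60. ]
 [ 524.4 -360.9   60. ]
 [ 532.2 -407.    60. ]]
[[-1.3 -3.4  0. ]
 [ 0.4 -3.6  0. ]
 [ 0.3 -2.   0. ]
 [-0.6 -2.2  0. ]
 [-0.  -3.1  0. ]
 [ 0.3 -1.7  0. ]
 [-0.1 -2.1  0. ]
 [ 1.9 -1.9  0. ]]
```

Wrist and top agree to within 3 mm. The targets are short far-row wrist px (389,227), (346,231), (300,227), (250,223) and near-row px (349,172). They lie in the tray, are low, and are grey; the three taller ones show long side faces. I'll start with the far left one.

```bash
python3 -c "
from h import *
go(602,112.7,160,2);go(602,112.7,83,2)"
```

```text
turn [ 0.001 -0.001  0.   ] shift [-86.5  82.1 169.7] now [518.6  27.4 329.7] yaw 2.0
turn [ 0.001 -0.001  0.   ] shift [-86.5  82.1 246.7] now [518.6  27.4 329.7] yaw 2.0
```

```bash
python3 -m jog '[[0,0,0,-50,45,20,42],[0,0,0,-86,82,40,42],[0,0,0,-86,82,100,42],[0,0,0,-86,82,160,42],[0,0,0,-86,82,170,42]]'
python3 -c "
from h import *
go(602,112.7,83,2)
snap('wrist','w2',(200,100,460,290),3)"
```

```text
t: 2.58
eef_pos: [597.5, 113.7, 155.0]
tcp_rot: [-0.019, 1.0, -0.0, -0.005]
wrist_force: [-0.1, 0.9, 0.6]
gripper_width: 42.0
turn [ 0.    -0.01   0.003] shift [-5.1 -1.2 71.9] now [597.5 113.7 155. ] yaw 2.2
```

View pics/w2.png

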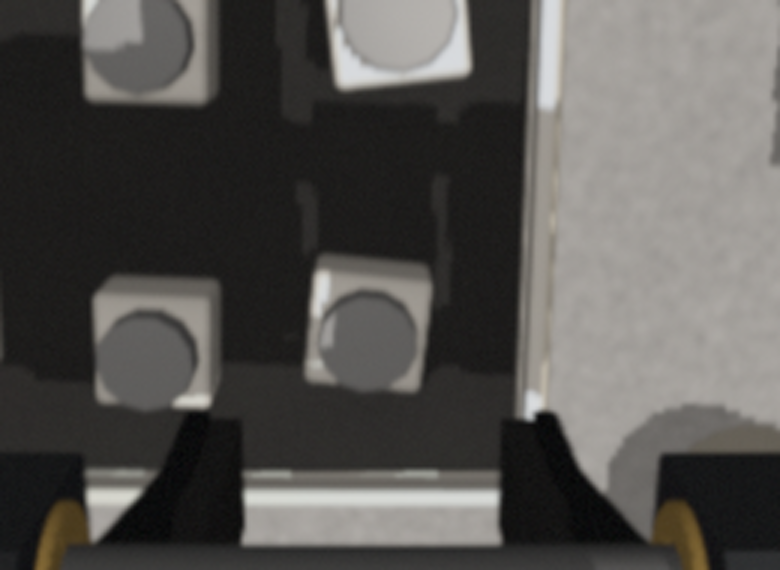

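```bash
python3 -m jog '[[0,0,0,0,-1,0,42],[0,0,0,0,-1,40,42],[0,0,0,0,-1,76,42],[0,0,0,0,-1,76,42],[0,0,0,0,-1,76,42]]'
python3 -c "
from h import *
go(602,112.7,83,2)"
```

```text
t: 3.25
eef_pos: [604.5, 110.9, 87.6]
tcp_rot: [-0.018, 1.0, 0.0, 0.003]
wrist_force: [-0.7, 0.0, 1.3]
gripper_width: 42.3
turn [0.    0.005 0.   ] shift [2.5 1.9 4.6] now [604.5 110.9  87.6] yaw 2.0
```

```bash
python3 -m jog '[[0,0,0,2,1,2,42],[0,0,0,2,1,2,20],[0,0,0,2,1,2,20],[0,0,0,2,1,2,20],[0,0,0,2,1,2,20]]'
python3 -c "
from h import *
go(602,112.7,83,2)
snap('wrist','w3',(200,100,460,290),3)"
```

```text
t: 3.88
eef_pos: [600.0, 111.7, 81.9]
tcp_rot: [-0.018, 1.0, -0.0, -0.0]
wrist_force: [-0.1, 0.8, -0.3]
gripper_width: 21.1
turn [-0. -0.  0.] shift [-2.   1.  -1.1] now [600.  111.7  81.9] yaw 2.0
```

View pics/w3.png

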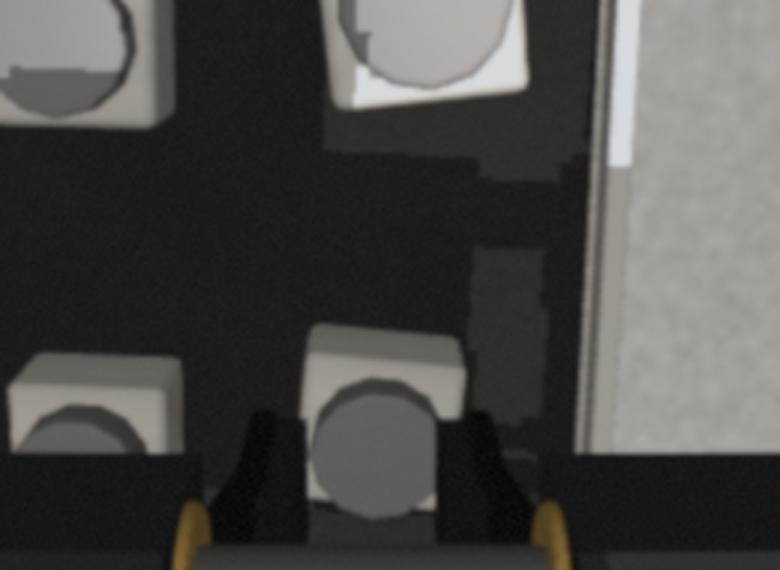

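Run:
```python
from h import *
np.set_printoptions(suppress=True,precision=1)
T=np.load('pics/w3_T.npy')
f=lambda p:np.array(p)/3+[199.67,99.67]
print('tip px pred', proj('wrist',[[600,111.7,82],[591,111.7,82],[600,111.7,108],[600,126.7,82],[600,96.7,82]],T)*1.0)
print(plane('wrist',[f((375,447))],108,T), plane('wrist',f([(308,327),(465,337)]),79,T),plane('wrist',f([(302,400),(465,415)]),98,T))
print('tips',plane('wrist',f([(262,412),(487,412)]),82,T))
print(env.read_state()['gripper_width'])
```

```text
tip px pred [[322.5 228.2]
 [323.  214.1]
 [322.3 245.7]
 [347.4 229. ]
 [297.6 227.4]]
[[601.7 113.  108. ]] [[589.   99.2  79. ]
 [590.  130.8  79. ]] [[597.1  99.3  98. ]
 [599.1 129.7  98. ]]
tips [[606.5  90.4  82. ]
 [604.9 135.9  82. ]]
20.469694541493556
```

The fingers closed to 21 mm without meeting the 30 mm bottle, so something is off with height or position. I'll check from the side view.

Run:
```python
from h import *
np.set_printoptions(suppress=True,precision=1)
print(env.read_state()['gripper_width'])
snap('side','s3',(250,100,450,280),4); T=tool()
print(T[:3,3]); print((proj('side',[T[:3,3],T[:3,3]-19*T[:3,2],T[:3,3]-70*T[:3,2]])-[250,100])*4)
```

```text
20.469694541493556
[600.  111.7  81.8]
[[277.8 545.2]
 [278.3 525.7]
 [279.5 470.2]]
```

View pics/s3.png

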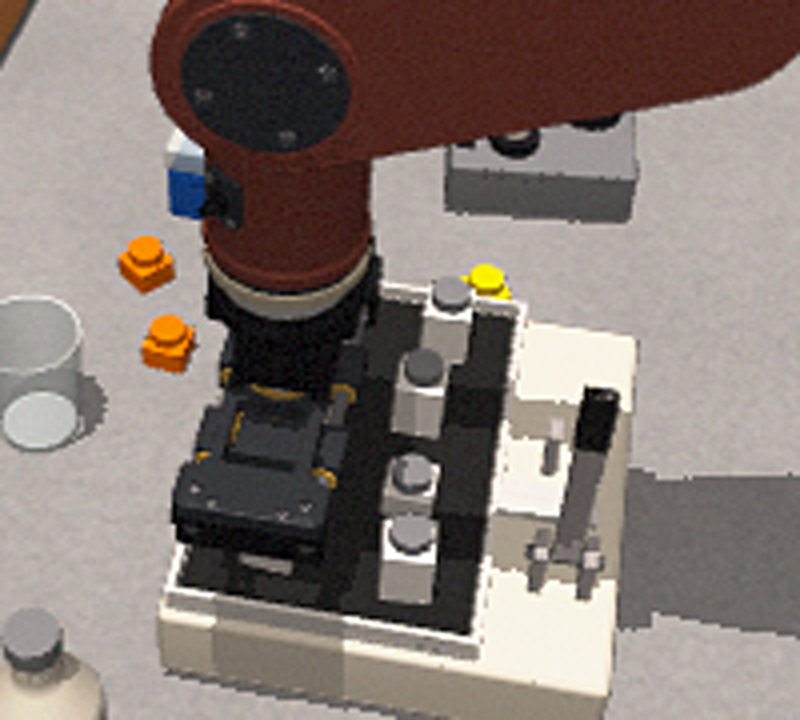

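```bash
python3 -m jog '[[0,0,0,0,0,0,42],[0,0,0,0,0,0,42],[0,0,0,0,0,-60,42],[0,0,0,0,0,-120,42],[0,0,0,0,0,-120,42]]'
python3 - <<'E'
from h import *
im=cv2.imread("pics/wrist0.png")
cv2.imwrite("pics/w0a.png",cv2.resize(im[220:345,170:490],None,fx=2.5,fy=2.5,interpolation=cv2.INTER_CUBIC))
snap('side','s4',(250,60,400,200),4); T=tool()
print(T[:3,3]); print((proj('side',[T[:3,3],T[:3,3]-19*T[:3,2],T[:3,3]-70*T[:3,2]])-[250,60])*4)
E
```

```text
t: 4.6
eef_pos: [604.2, 112.0, 209.3]
tcp_rot: [-0.018, 1.0, 0.0, 0.006]
wrist_force: [0.1, 0.2, -0.0]
gripper_width: 41.7
[602.21073038 111.83392263 205.51427141]
[[276.86879411 565.95458415]
 [277.59026691 541.98468311]
 [279.65340945 473.44384707]]
```

View pics/s4.png

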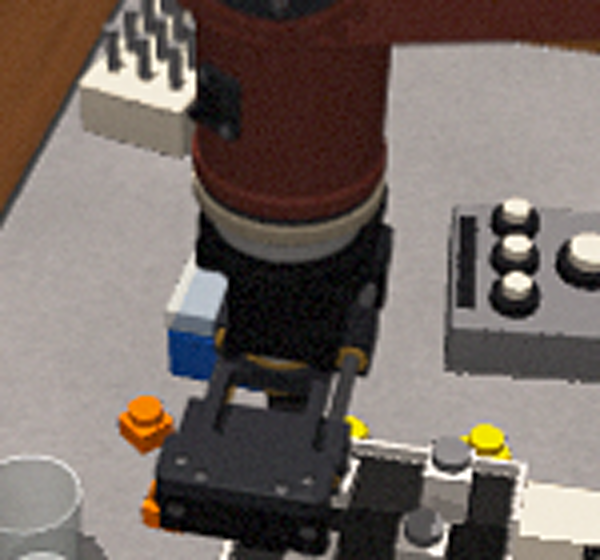

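View pics/w0a.png

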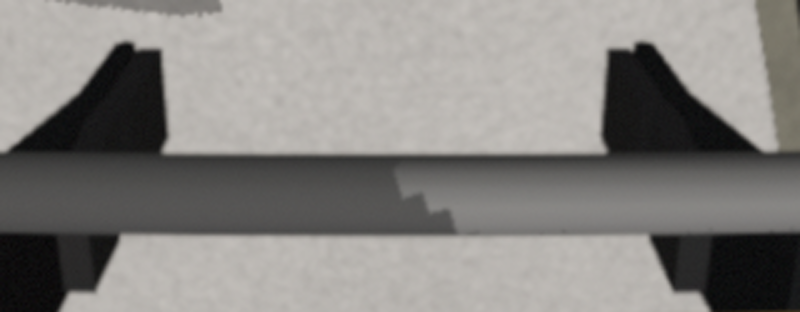

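Run:
```python
from h import *
im=cv2.imread("pics/s4_raw.png")[150:240,270:370]
im=np.clip(im.astype(float)*2.2,0,255).astype('uint8')
T=np.load('pics/s4_T.npy');y=T[:3,1]
for o in (0,19,40,70):
  for w in (-21,21):
    p=proj('side',[T[:3,3]-o*T[:3,2]+w*y])[0]-[270,150]; print(o,w,p*7)
cv2.imwrite("pics/s4b.png",cv2.resize(im,None,fx=6,fy=6,interpolation=cv2.INTER_CUBIC))
```

```text
0 -21 [351.62208573 300.07795309]
0 21 [324.1753544  404.29452808]
19 -21 [353.3408732  257.68956805]
19 21 [325.47561754 362.35669651]
40 -21 [355.30884359 209.15806122]
40 21 [326.96579302 314.28993549]
70 -21 [358.25270467 136.56475171]
70 21 [329.19773106 242.28981259]
```

View pics/s4b.png

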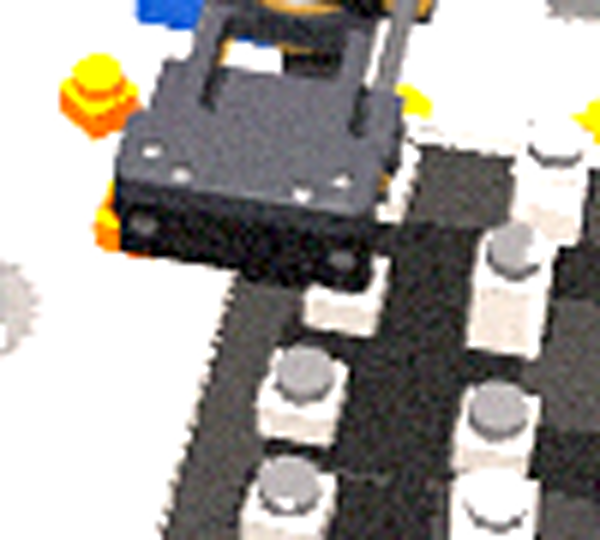

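```bash
python3 -m jog '[[0,0,0,0,0,-80,60],[0,0,0,60,60,-80,60],[0,0,0,120,120,-80,60],[0,0,0,120,180,-80,60],[0,0,0,120,240,-80,60]]'; python3 -m jog '[[0,0,0,0,60,0,87],[0,0,0,0,100,60,87],[0,0,0,0,100,120,87],[0,0,0,0,100,160,87],[0,0,0,0,100,160,87]]'
python3 - <<'E'
from h import *
T=snap('side','s5'); y=T[:3,1]
print(T[:3,3])
for o in (0,19,40,70):
  for w in (-43,43):print(o,w,proj('side',[T[:3,3]-o*T[:3,2]+w*y])[0])
E
```

```text
t: 5.28
eef_pos: [475.0, 316.9, 280.3]
tcp_rot: [-0.017, 1.0, -0.0, -0.001]
wrist_force: [1.4, -0.1, 0.2]
gripper_width: 59.8
t: 5.9
eef_pos: [468.8, 413.0, 114.6]
tcp_rot: [-0.018, 1.0, -0.004, -0.005]
wrist_force: [0.2, -0.2, -0.6]
gripper_width: 86.3
[468.79464345 412.97237333 114.56298739]
0 -43 [356.71197675 351.45372706]
0 43 [349.81079896 401.31586084]
19 -43 [357.44920025 347.47838305]
19 43 [350.46140824 398.05930814]
40 -43 [358.29819676 342.9016711 ]
40 43 [351.21301863 394.29810536]
70 -43 [359.57802633 336.00518202]
70 43 [352.3508376  388.60607776]
```

View pics/s5.png

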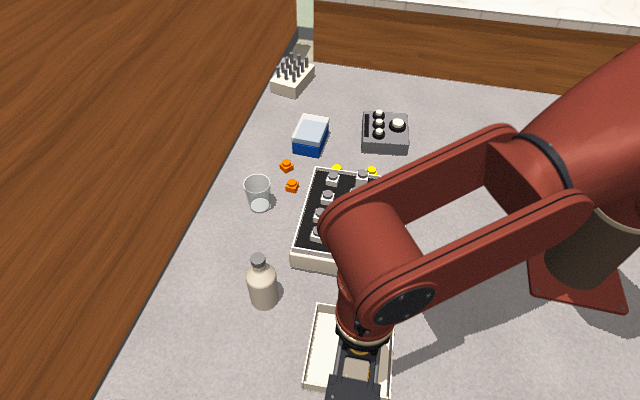

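```bash
python3 -m jog '[[0,0,0,0,0,-60,87],[0,0,0,0,0,-120,87],[0,0,0,0,-50,-180,87],[0,0,0,0,-100,-190,87],[0,0,0,0,-160,-190,87]]';python3 -m jog '[[0,0,0,20,-60,0,87],[0,0,0,20,-120,0,87],[0,0,0,20,-180,0,87],[0,0,0,20,-240,0,87],[0,0,0,20,-300,0,87]]';python3 -m jog '[[0,0,0,0,-60,0,87],[0,0,0,0,-120,0,87],[0,0,0,0,-150,50,87],[0,0,0,0,-150,100,87],[0,0,0,0,-150,150,87]]'
python3 - <<'E'
from h import *
T=snap('side','s6',(330,40,480,200),4); y=T[:3,1]
print(T[:3,3])
for o in (0,19,40,70):
  for w in (-43,43):print(o,w,(proj('side',[T[:3,3]-o*T[:3,2]+w*y])[0]-[330,40])*4)
E
```

```text
t: 6.58
eef_pos: [480.9, 255.1, 318.4]
tcp_rot: [-0.018, 1.0, 0.002, 0.005]
wrist_force: [1.0, 0.6, 0.0]
gripper_width: 86.9
t: 7.2
eef_pos: [470.1, -46.9, 315.5]
tcp_rot: [-0.017, 1.0, -0.001, 0.003]
wrist_force: [1.4, -0.4, 0.7]
gripper_width: 86.9
t: 7.82
eef_pos: [476.1, -196.4, 163.7]
tcp_rot: [-0.017, 1.0, -0.001, 0.002]
wrist_force: [0.7, 0.1, -0.4]
gripper_width: 86.7
[ 476.05713745 -196.42278435  163.74994038]
0 -43 [258.98251641 331.71531174]
0 43 [247.91476237 416.74043882]
19 -43 [263.52676608 308.75228551]
19 43 [252.53269572 393.78421486]
40 -43 [268.69552395 282.64311127]
40 43 [257.79261067 367.64635805]
70 -43 [276.35981325 243.94693907]
70 43 [265.6065029  328.83620594]
```

View pics/s6.png

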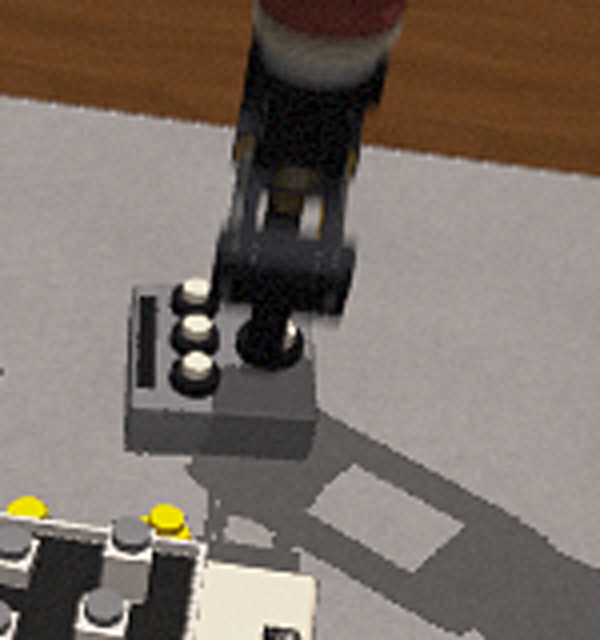

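The fingers visibly end about 40 mm short of the reported TCP. I'll measure that from the first wrist picture, then confirm it with a gentle touch on open bench.

```bash
python3 - <<'E'
from h import *
np.set_printoptions(suppress=True,precision=1)
k,d=K('wrist');H=np.array(cams.camera_info('wrist')['hand_eye'])
u=cv2.undistortPoints(np.array([[235.2,239],[411.6,239.]]).reshape(-1,1,2),k,d).reshape(-1,2)
v=(F@np.c_[u,np.ones(2)].T).T; D=87.3/(u[1,0]-u[0,0]); print(D,(H[:3,:3]@(v*D).T).T+H[:3,3])
print(plane('top',[(380,205),(387,238)],20))
go(435,-205,60,2);print(env.read_state()['wrist_force'])
E
python3 -m jog '[[0,0,0,42,-10,40,50],[0,0,0,42,-10,85,50],[0,0,0,42,-10,103,50],[0,0,0,42,-10,103,50],[0,0,0,42,-10,103,50]]'
python3 - <<'E'
from h import *
T=snap('wrist','w7'); snap('side','s7',(330,40,480,200),4); y=T[:3,1]
print(T[:3,3])
for o in (0,19,40,70):
  for w in (-25,25):print(o,w,(proj('side',[T[:3,3]-o*T[:3,2]+w*y])[0]-[330,40])*4)
E
```

```text
176.87535174419156 [[  9.  -43.  -38.4]
 [  8.9  44.3 -38.4]]
[[ 612.8 -178.4   20. ]
 [ 515.  -196.9   20. ]]
turn [ 0. -0. -0.] shift [ 36.9 -10.3  96.1] now [ 472.  -193.7  156. ] yaw 1.9
[-2.6  2.7 -5.2]
t: 8.5
eef_pos: [435.1, -207.3, 61.7]
tcp_rot: [-0.018, 1.0, -0.001, 0.002]
wrist_force: [0.3, 0.2, -0.1]
gripper_width: 51.8
[ 435.1327025  -207.32762306   61.67804515]
0 -25 [294.55053144 462.08888276]
0 25 [289.77616473 511.19463859]
19 -25 [299.23370419 442.1051102 ]
19 25 [294.52449813 491.28828438]
40 -25 [304.55085491 419.42372713]
40 25 [299.91942171 468.67890311]
70 -25 [312.41633364 385.88684741]
70 25 [307.90734955 435.21753422]
```

View pics/w7.png

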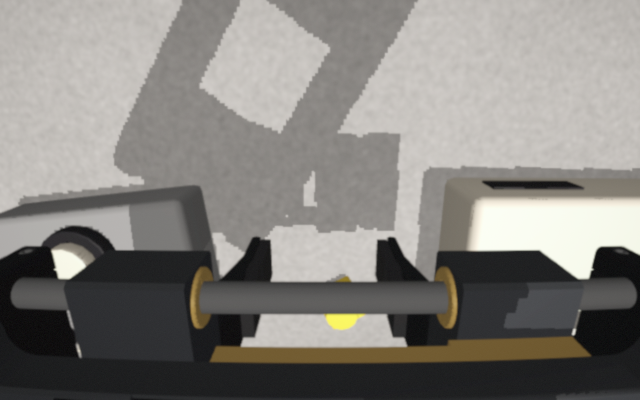

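View pics/s7.png

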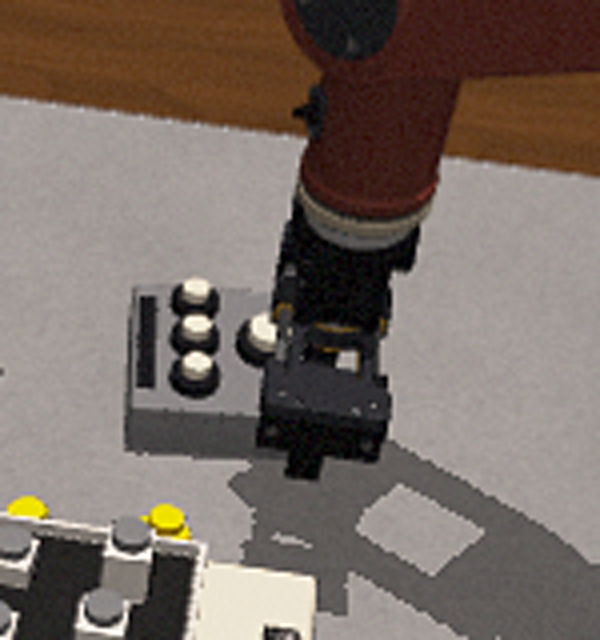

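All three clues agree. The wrist image puts the finger tips at tool z = -38 and the body at about -105, the side view matches, and the first grip closed above the cap. So the real fingertips sit about 38 mm behind the reported TCP. I'll confirm with a soft touch on clear bench at (365,-210).

```bash
python3 -m jog '[[0,0,0,50,0,0,50],[0,0,0,70,0,30,50],[0,0,0,70,0,75,50],[0,0,0,70,0,86,50],[0,0,0,70,0,86,50]]'; python3 -m jog '[[0,0,0,0,0,0,20],[0,0,0,0,0,2,20],[0,0,0,0,0,4,20],[0,0,0,0,0,6,20],[0,0,0,0,0,6,20]]'
```

```text
t: 9.22
eef_pos: [363.6, -208.6, -26.8]
tcp_rot: [-0.018, 1.0, 0.0, -0.0]
wrist_force: [-0.4, -0.0, -0.4]
gripper_width: 50.1
t: 9.85
eef_pos: [363.0, -208.3, -33.5]
tcp_rot: [-0.018, 1.0, 0.0, -0.0]
wrist_force: [0.1, 0.8, 0.3]
gripper_width: 20.9
```

```bash
python3 -m jog '[[0,0,0,0,0,1,20],[0,0,0,0,0,2,20],[0,0,0,0,0,2,20]]'; python3 -m jog '[[0,0,0,0,0,1,20],[0,0,0,0,0,2,20],[0,0,0,0,0,2,20]]';python3 -m jog '[[0,0,0,0,0,1,20],[0,0,0,0,0,2,20],[0,0,0,0,0,2,20]]'
```

```text
t: 10.22
eef_pos: [363.1, -208.4, -35.4]
tcp_rot: [-0.018, 1.0, 0.0, -0.0]
wrist_force: [-0.4, 0.1, 0.1]
gripper_width: 20.0
t: 10.6
eef_pos: [363.1, -208.4, -37.4]
tcp_rot: [-0.018, 1.0, 0.0, -0.0]
wrist_force: [-0.5, -0.0, 0.3]
gripper_width: 20.2
t: 10.98
eef_pos: [363.1, -208.4, -39.4]
tcp_rot: [-0.018, 1.0, 0.0, -0.0]
wrist_force: [0.1, -0.1, 0.1]
gripper_width: 19.7
```

```bash
python3 -m jog '[[0,0,0,0,0,1,20],[0,0,0,0,0,2,20],[0,0,0,0,0,2,20]]'; python3 -m jog '[[0,0,0,0,0,1,20],[0,0,0,0,0,2,20],[0,0,0,0,0,2,20]]'
```

```text
t: 11.35
eef_pos: [363.2, -208.5, -39.7]
tcp_rot: [-0.018, 1.0, 0.0, -0.001]
wrist_force: [-6.9, 4.4, 21.5]
gripper_width: 20.1
t: 11.72
eef_pos: [363.3, -208.5, -39.9]
tcp_rot: [-0.018, 1.0, 0.001, -0.001]
wrist_force: [-15.8, 12.3, 47.3]
gripper_width: 20.1
```

Contact came at reported z = -39.5, so the tips are 39.5 mm behind the TCP; helpers will now work in true-tip coordinates. Going back up to the tray.

```bash
cat >> h.py <<'E'
OFF=39.5
def tip(x,y,z,yaw=2): go(x,y,z-OFF,yaw)
E
python3 -m jog '[[0,0,0,0,0,-60,42],[0,0,0,0,0,-120,42],[0,0,0,0,0,-180,42],[0,0,0,-50,20,-220,42],[0,0,0,-100,60,-230,42]]'
python3 -c "
from h import *
tip(602,112.7,150)"
```

```text
t: 12.35
eef_pos: [459.3, -150.4, 189.7]
tcp_rot: [-0.016, 1.0, -0.002, 0.003]
wrist_force: [-0.1, -0.5, 0.0]
gripper_width: 41.9
turn [-0.004  0.006 -0.003] shift [-150.5  258.7   79.1] now [ 459.3 -150.4  189.7] yaw 1.8
```

```bash
python3 -m jog '[[0,0,0,-60,20,0,42],[0,0,0,-110,60,0,42],[0,0,0,-149,110,0,42],[0,0,0,-149,170,0,42],[0,0,0,-149,230,0,42]]'; python3 -m jog '[[0,0,0,0,26,60,42],[0,0,0,0,26,74,42],[0,0,0,0,26,74,42],[0,0,0,0,26,74,42]]'
python3 -c "
from h import *
tip(602,112.7,81)
T=snap('wrist','w8',(200,100,460,290),3)
c=np.array([(375,447)])
"
```

```text
t: 12.98
eef_pos: [597.2, 88.2, 184.8]
tcp_rot: [-0.018, 1.0, 0.0, -0.0]
wrist_force: [-0.1, -0.7, 0.6]
gripper_width: 42.0
t: 13.48
eef_pos: [597.8, 110.9, 113.5]
tcp_rot: [-0.017, 1.0, -0.0, 0.001]
wrist_force: [-0.5, -0.5, 0.8]
gripper_width: 42.2
turn [-0.     0.003 -0.001] shift [-4.1  1.7 72. ] now [597.8 110.9 113.5] yaw 1.9
```

View pics/w8.png

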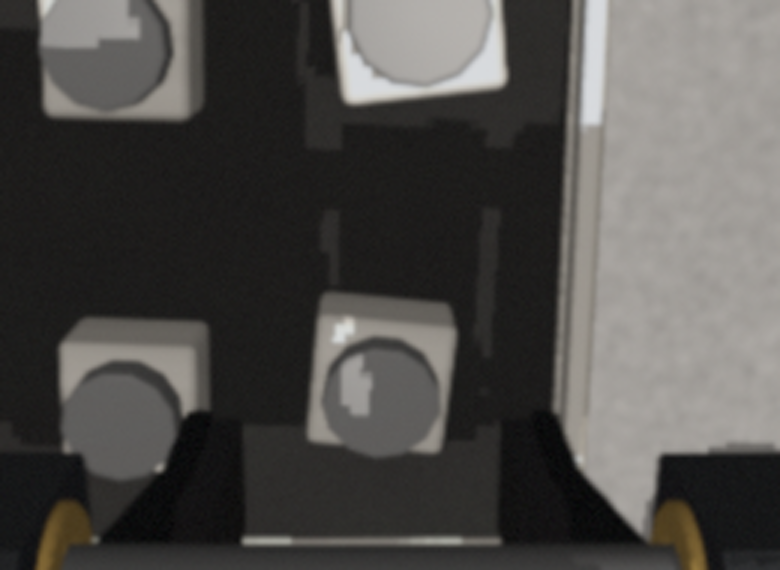

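```bash
python3 - <<'E'
from h import *
T=np.load('pics/w8_T.npy')
print(plane('wrist',np.array([(381,397),(121,420)])/3+[199.67,99.67],108,T))
E
python3 -m jog '[[0,0,0,-3,2,40,42],[0,0,0,-3,2,71,42],[0,0,0,-3,2,71,42],[0,0,0,-3,2,71,42]]'
python3 -c "
from h import *
tip(602,112.7,81)"
```

```text
[[602.34228867 113.65930971 108.        ]
 [609.40477513  59.49270283 108.        ]]
t: 14.02
eef_pos: [600.4, 113.7, 42.3]
tcp_rot: [-0.017, 1.0, 0.0, 0.001]
wrist_force: [1.3, 0.5, -0.7]
gripper_width: 41.9
turn [-0.     0.002 -0.001] shift [-1.6 -1.   0.9] now [600.4 113.7  42.3] yaw 2.0
```

```bash
python3 -m jog '[[0,0,0,-1,0,0,20],[0,0,0,-1,0,0,20],[0,0,0,-1,0,0,20],[0,0,0,-1,0,0,20]]'; python3 -m jog '[[0,0,0,0,0,-40,20],[0,0,0,0,0,-90,20],[0,0,0,0,0,-140,20],[0,0,0,0,0,-150,20]]'
python3 -c "
from h import *
tip(530,295,150)
snap('wrist','w9',(200,100,460,290),3)"
```

```text
t: 14.52
eef_pos: [601.0, 114.2, 41.7]
tcp_rot: [-0.018, 1.0, -0.0, 0.001]
wrist_force: [-0.6, -1.3, 5.7]
gripper_width: 30.8
t: 15.02
eef_pos: [602.5, 114.7, 195.2]
tcp_rot: [-0.018, 1.0, 0.0, 0.004]
wrist_force: [-0.1, 0.4, -1.1]
gripper_width: 30.5
turn [0.    0.007 0.001] shift [ 66.6 182.7  84.3] now [602.5 114.7 195.2] yaw 2.0
```

View pics/w9.png

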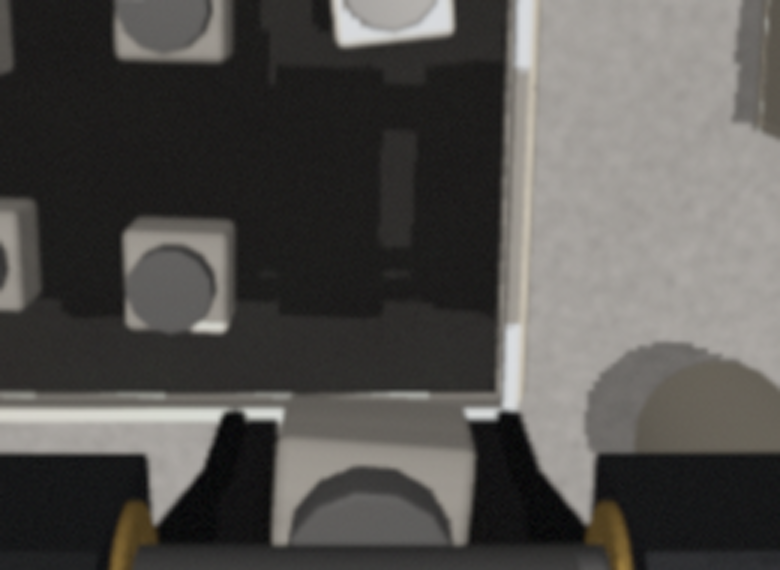

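```bash
python3 -c "
from h import *
print(plane('top',[(224,168)],170),plane('side',[(258,260)],170),plane('top',[(323,134)],90))
tip(528,360,150)"
```

```text
[[695.16631914 250.10745623 170.        ]] [[691.05650048 258.53757739 170.        ]] [[809.0355991   -9.55445691  90.        ]]
turn [0.    0.005 0.001] shift [ 65.6 247.8  83.4] now [601.8 114.6 194.2] yaw 2.0
```

```bash
python3 -m jog '[[0,0,0,30,50,20,20],[0,0,0,60,110,40,20],[0,0,0,66,170,80,20],[0,0,0,66,230,83,20],[0,0,0,66,248,83,20]]'; python3 -m jog '[[0,0,0,0,0,60,20],[0,0,0,0,0,110,20],[0,0,0,0,0,135,20],[0,0,0,0,0,135,20]]'
python3 -c "
from h import *
tip(528,360,9)"
```

```text
t: 15.7
eef_pos: [522.0, 361.7, 103.2]
tcp_rot: [-0.019, 1.0, -0.001, -0.003]
wrist_force: [0.7, -1.9, -0.0]
gripper_width: 30.4
t: 16.2
eef_pos: [521.9, 358.2, -32.2]
tcp_rot: [-0.018, 1.0, -0.002, -0.003]
wrist_force: [-1.3, -0.2, -0.4]
gripper_width: 29.5
turn [-0.003 -0.007  0.   ] shift [-6.1  1.6 -1.7] now [521.9 358.2 -32.2] yaw 2.0
```

```bash
python3 -m jog '[[0,0,0,0,0,0,20],[0,0,0,0,0,0,42],[0,0,0,0,0,0,42],[0,0,0,0,0,-60,42],[0,0,0,0,0,-120,42]]'
python3 -c "
from h import *
snap('wrist','w10',(200,100,460,290),3)
tip(609,59,230)"
```

```text
t: 16.82
eef_pos: [524.8, 359.4, 93.3]
tcp_rot: [-0.018, 1.0, -0.0, -0.001]
wrist_force: [1.0, 0.3, 0.4]
gripper_width: 41.7
turn [0.006 0.012 0.   ] shift [ -69.  -305.6  -86.9] now [530.2 362.5 104.5] yaw 2.0
```

View pics/w10.png

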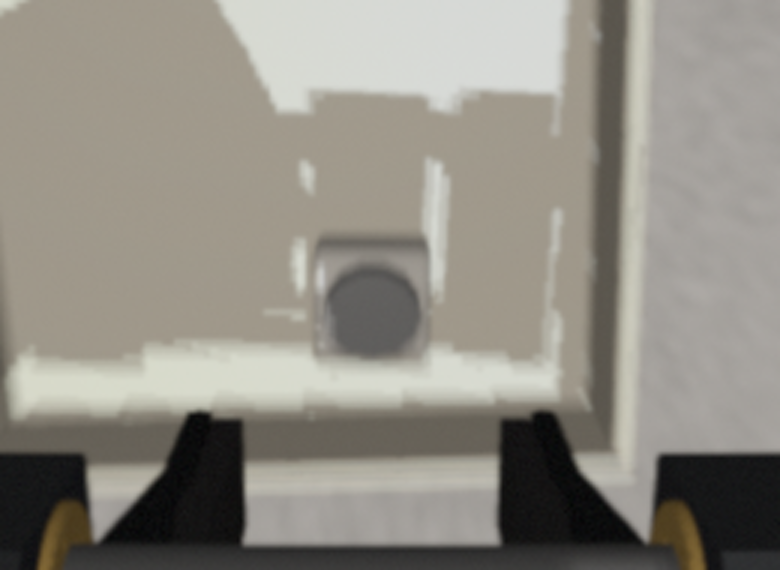

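```bash
python3 -m jog '[[0,0,0,-10,-40,-50,42],[0,0,0,-30,-100,-60,42],[0,0,0,-50,-160,-60,42],[0,0,0,-70,-220,-60,42],[0,0,0,-70,-280,-40,42]]'; python3 -m jog '[[0,0,0,0,-26,20,42],[0,0,0,0,-26,30,42],[0,0,0,0,-26,30,42],[0,0,0,0,-26,30,42]]'
python3 -c "
from h import *
snap('wrist','w11',(170,90,460,280),2.7)
tip(609,59.5,81)"
```

```text
t: 17.5
eef_pos: [607.8, 85.2, 136.4]
tcp_rot: [-0.018, 1.0, -0.0, 0.003]
wrist_force: [0.8, -0.5, -0.1]
gripper_width: 42.1
t: 18.0
eef_pos: [606.5, 62.6, 105.0]
tcp_rot: [-0.018, 1.0, 0.0, 0.001]
wrist_force: [-0.6, -0.1, 0.5]
gripper_width: 41.9
turn [0.    0.002 0.002] shift [-2.2 -3.2 63.6] now [606.6  62.6 105.1] yaw 2.1
```

View pics/w11.png

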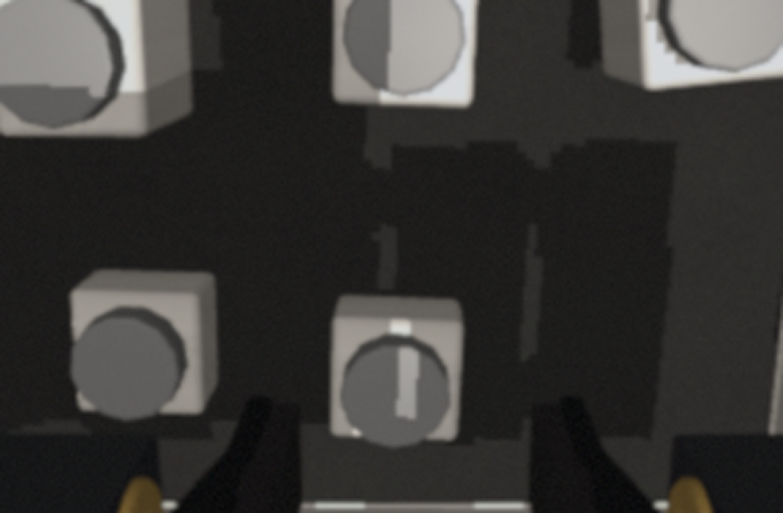

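```bash
python3 -m jog '[[0,0,0,-2,-3,35,42],[0,0,0,-2,-3,63,42],[0,0,0,-2,-3,63,42],[0,0,0,-2,-3,63,42],[0,0,0,-2,-3,63,42]]';python3 -m jog '[[0,0,0,0,0,0,20],[0,0,0,0,0,0,20],[0,0,0,0,0,0,20],[0,0,0,0,0,0,20]]'; python3 -m jog '[[0,0,0,0,0,-40,20],[0,0,0,0,0,-90,20],[0,0,0,0,0,-130,20],[0,0,0,0,0,-130,20]]'
python3 -c "
from h import *
tip(525,296,150)"
```

```text
t: 18.68
eef_pos: [608.6, 58.7, 42.1]
tcp_rot: [-0.018, 1.0, -0.0, 0.001]
wrist_force: [0.5, -0.3, 1.2]
gripper_width: 42.1
t: 19.18
eef_pos: [608.2, 58.3, 41.4]
tcp_rot: [-0.018, 1.0, -0.0, 0.0]
wrist_force: [-1.1, 0.4, 3.1]
gripper_width: 29.8
t: 19.68
eef_pos: [610.8, 58.2, 175.5]
tcp_rot: [-0.018, 1.0, -0.0, 0.004]
wrist_force: [0.5, -0.2, -1.1]
gripper_width: 30.0
turn [-0.001  0.008  0.   ] shift [ 77.9 240.7  64.3] now [610.8  58.2 175.5] yaw 2.0
```

```bash
python3 -m jog '[[0,0,0,20,50,0,20],[0,0,0,50,110,30,20],[0,0,0,75,170,60,20],[0,0,0,75,230,62,20],[0,0,0,75,240,62,20]]'; python3 -m jog '[[0,0,0,0,0,60,20],[0,0,0,0,0,110,20],[0,0,0,0,0,138,20],[0,0,0,0,0,138,20]]'
python3 -c "
from h import *
tip(525,296,9)"
python3 -m jog '[[0,0,0,0,0,0,20],[0,0,0,0,0,0,42],[0,0,0,0,0,0,42],[0,0,0,0,0,-60,42],[0,0,0,0,0,-120,42]]'
python3 -c "
from h import *
snap('wrist','w12',(170,90,460,280),2.7)
tip(605,-0.8,230)"
```

```text
t: 20.3
eef_pos: [521.5, 297.9, 105.8]
tcp_rot: [-0.019, 1.0, -0.001, -0.002]
wrist_force: [0.6, 0.0, -1.2]
gripper_width: 29.4
t: 20.8
eef_pos: [521.9, 294.5, -32.8]
tcp_rot: [-0.018, 1.0, -0.001, -0.003]
wrist_force: [-0.2, 0.4, -0.8]
gripper_width: 30.0
turn [-0.002 -0.005  0.   ] shift [-3.2  1.4 -2.3] now [521.9 294.5 -32.8] yaw 2.0
t: 21.42
eef_pos: [523.8, 295.2, 91.8]
tcp_rot: [-0.018, 1.0, -0.0, -0.001]
wrist_force: [0.5, 0.9, -0.1]
gripper_width: 41.5
turn [0.004 0.012 0.001] shift [ -65.8 -300.7  -88.5] now [529.6 297.8 102.5] yaw 2.0
```

View pics/w12.png

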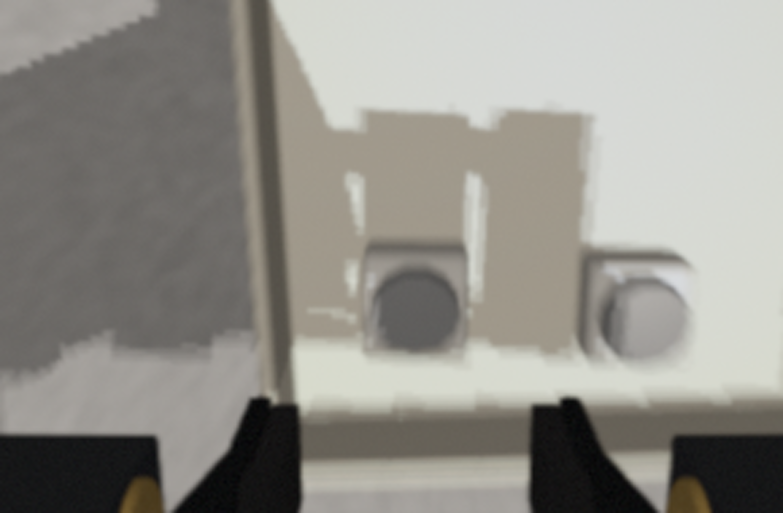

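```bash
python3 -m jog '[[0,0,0,-10,-40,-50,42],[0,0,0,-30,-100,-60,42],[0,0,0,-50,-160,-60,42],[0,0,0,-69,-220,-60,42],[0,0,0,-69,-280,-40,42]]'; python3 -m jog '[[0,0,0,0,-20,20,42],[0,0,0,0,-20,30,42],[0,0,0,0,-20,30,42],[0,0,0,0,-20,30,42]]'
python3 -c "
from h import *
snap('wrist','w13',(170,90,460,280),2.7)
tip(605,-0.8,81)"
```

```text
t: 22.1
eef_pos: [605.9, 20.5, 134.6]
tcp_rot: [-0.018, 1.0, -0.0, 0.003]
wrist_force: [0.6, -1.0, -0.7]
gripper_width: 42.0
t: 22.6
eef_pos: [604.3, 4.4, 103.1]
tcp_rot: [-0.019, 1.0, 0.0, 0.001]
wrist_force: [0.3, -0.5, -0.2]
gripper_width: 41.8
turn [-0.     0.002  0.002] shift [-0.2 -5.1 61.9] now [604.5   4.3 103.4] yaw 2.1
```

View pics/w13.png

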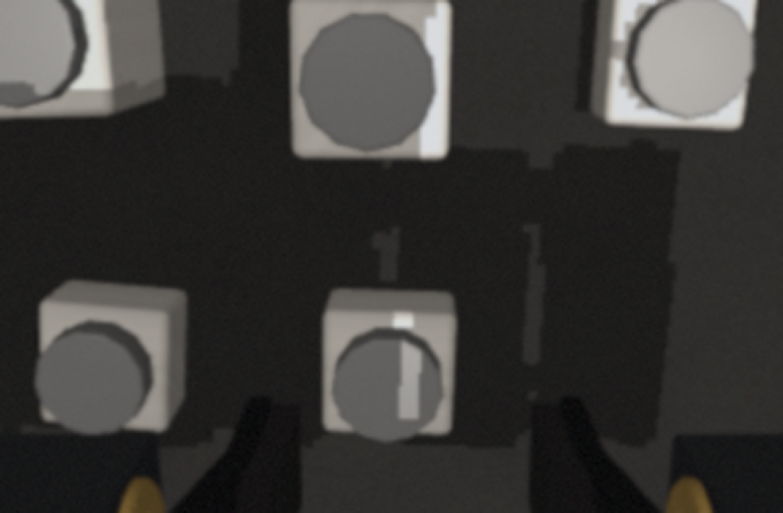

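```bash
python3 -m jog '[[0,0,0,0,-5,35,42],[0,0,0,0,-5,61,42],[0,0,0,0,-5,61,42],[0,0,0,0,-5,61,42],[0,0,0,0,-5,61,42]]';python3 -m jog '[[0,0,0,0,0,0,20],[0,0,0,0,0,0,20],[0,0,0,0,0,0,20],[0,0,0,0,0,0,20]]'; python3 -m jog '[[0,0,0,0,0,-40,20],[0,0,0,0,0,-90,20],[0,0,0,0,0,-130,20],[0,0,0,0,0,-130,20]]'
python3 -c "
from h import *
tip(482,296,150)"
```

```text
t: 23.28
eef_pos: [604.8, -2.0, 42.6]
tcp_rot: [-0.018, 1.0, -0.0, 0.001]
wrist_force: [0.0, 0.1, -1.2]
gripper_width: 42.1
t: 23.78
eef_pos: [604.2, -2.2, 41.8]
tcp_rot: [-0.018, 1.0, 0.0, 0.0]
wrist_force: [-0.5, 1.2, 2.7]
gripper_width: 29.2
t: 24.28
eef_pos: [606.8, -2.7, 175.9]
tcp_rot: [-0.018, 1.0, -0.001, 0.004]
wrist_force: [1.1, -0.1, -0.3]
gripper_width: 30.0
turn [-0.001  0.008  0.   ] shift [114.8 303.   64.1] now [606.8  -2.7 175.9] yaw 2.0
```

```bash
python3 -m jog '[[0,0,0,0,60,0,20],[0,0,0,10,120,0,20],[0,0,0,40,180,10,20],[0,0,0,80,225,20,20],[0,0,0,112,270,50,20]]'; python3 -m jog '[[0,0,0,0,32,30,20],[0,0,0,0,32,90,20],[0,0,0,0,32,140,20],[0,0,0,0,32,150,20],[0,0,0,0,32,150,20]]'
python3 -c "
from h import *
tip(482,296,9)"
python3 -m jog '[[0,0,0,0,0,0,20],[0,0,0,0,0,0,42],[0,0,0,0,0,0,42],[0,0,0,0,0,-60,42],[0,0,0,0,0,-120,42]]'
python3 -c "
from h import *
snap('wrist','w14',(170,90,460,280),2.7)
tip(605,-66,230)"
```

```text
t: 24.9
eef_pos: [483.4, 262.5, 122.4]
tcp_rot: [-0.018, 1.0, 0.0, 0.0]
wrist_force: [0.5, 0.4, -1.1]
gripper_width: 30.1
t: 25.52
eef_pos: [483.0, 292.5, -27.2]
tcp_rot: [-0.018, 1.0, -0.0, -0.001]
wrist_force: [0.5, 0.4, -0.7]
gripper_width: 29.5
turn [-0.001 -0.002  0.   ] shift [0.9 3.5 3.3] now [483.  292.5 -27.2] yaw 2.0
t: 26.15
eef_pos: [482.9, 292.6, 94.3]
tcp_rot: [-0.018, 1.0, -0.0, -0.001]
wrist_force: [0.8, 0.9, 0.5]
gripper_width: 42.3
turn [0.005 0.012 0.   ] shift [-104.6 -364.7  -86.5] now [488.6 295.2 104.5] yaw 2.0
```

View pics/w14.png

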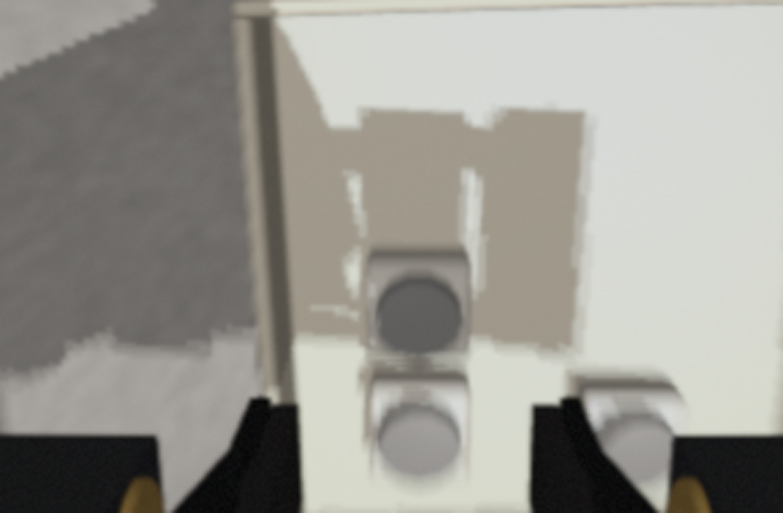

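```bash
python3 -m jog '[[0,0,0,-30,0,-50,42],[0,0,0,-70,-40,-60,42],[0,0,0,-100,-90,-60,42],[0,0,0,-110,-150,-60,42],[0,0,0,-110,-210,-60,42]]'; python3 -m jog '[[0,0,0,0,-60,0,42],[0,0,0,0,-120,20,42],[0,0,0,0,-152,40,42],[0,0,0,0,-152,50,42],[0,0,0,0,-152,50,42]]'
python3 -c "
from h import *
snap('wrist','w15',(170,90,460,280),2.7)
tip(605,-66.5,81)"
```

```text
t: 26.82
eef_pos: [601.8, 85.0, 153.5]
tcp_rot: [-0.018, 1.0, -0.0, 0.001]
wrist_force: [0.4, -0.1, -0.1]
gripper_width: 41.9
t: 27.45
eef_pos: [605.6, -64.3, 102.4]
tcp_rot: [-0.017, 1.0, 0.0, -0.001]
wrist_force: [0.0, -0.1, 1.0]
gripper_width: 42.1
turn [ 0.    -0.     0.001] shift [ 1.3 -2.6 61.8] now [606.2 -63.9 103.4] yaw 2.1
```

View pics/w15.png

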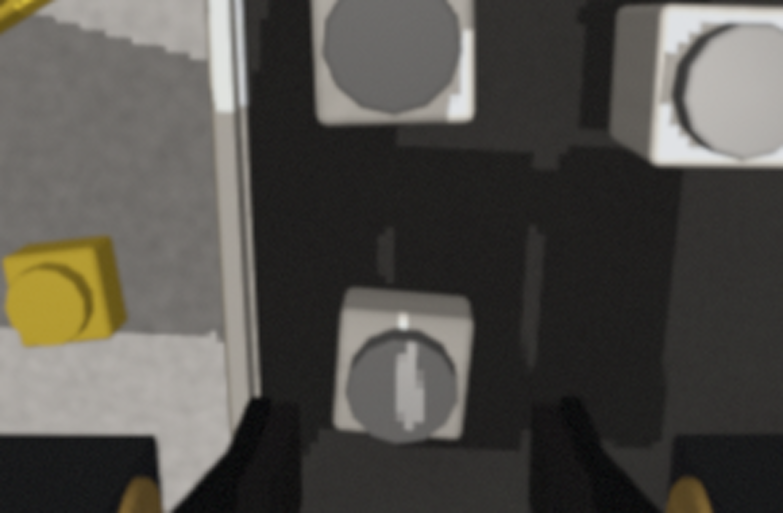

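Run:
```python
from h import *
T=np.load('pics/w15_T.npy')
f=lambda p:np.array(p)/2.7+[169.67,89.67]
print(plane('wrist',f([(402,386)]),108,T),plane('wrist',f([(215,200),(235,410)]),88,T),plane('wrist',f([(262,390),(247,150)]),88,T))
tip(605,-65,88)
```

```text
[[606.31053961 -66.50262671 108.        ]] [[ 570.48334555 -110.41030872   88.        ]
 [ 621.92158691 -106.77125509   88.        ]] [[ 616.46927608 -100.14587577   88.        ]
 [ 558.87467185 -102.97640818   88.        ]]
turn [ 0.    -0.     0.001] shift [ 1.3 -1.1 54.8] now [606.2 -63.9 103.4] yaw 2.1
```

```bash
python3 -m jog '[[0,0,0,0,0,0,39],[0,0,0,0,0,30,39],[0,0,0,0,0,53,39],[0,0,0,0,0,53,39],[0,0,0,0,0,53,39]]'
```

```text
t: 28.12
eef_pos: [607.3, -64.6, 51.7]
tcp_rot: [-0.018, 1.0, -0.0, 0.001]
wrist_force: [0.7, 0.4, 0.0]
gripper_width: 39.0
```

```bash
python3 -m jog '[[0,0,0,0,0,2,39],[0,0,0,0,0,2,20],[0,0,0,0,0,2,20],[0,0,0,0,0,2,20],[0,0,0,0,0,2,20]]'; python3 -m jog '[[0,0,0,0,0,-40,20],[0,0,0,0,0,-90,20],[0,0,0,0,0,-125,20],[0,0,0,0,0,-125,20]]'
python3 -c "
from h import *
snap('wrist','w16',(170,90,460,280),2.7)
tip(484,360,150)"
```

```text
t: 28.75
eef_pos: [606.7, -65.2, 48.9]
tcp_rot: [-0.018, 1.0, -0.0, 0.0]
wrist_force: [-0.9, -0.3, 5.2]
gripper_width: 29.9
t: 29.25
eef_pos: [608.4, -65.4, 176.7]
tcp_rot: [-0.018, 1.0, -0.001, 0.003]
wrist_force: [-0.2, -0.3, -0.6]
gripper_width: 29.7
turn [-0.     0.002  0.   ] shift [107.9 429.2  63.1] now [606.8 -65.1 174. ] yaw 2.0
```

View pics/w16.png

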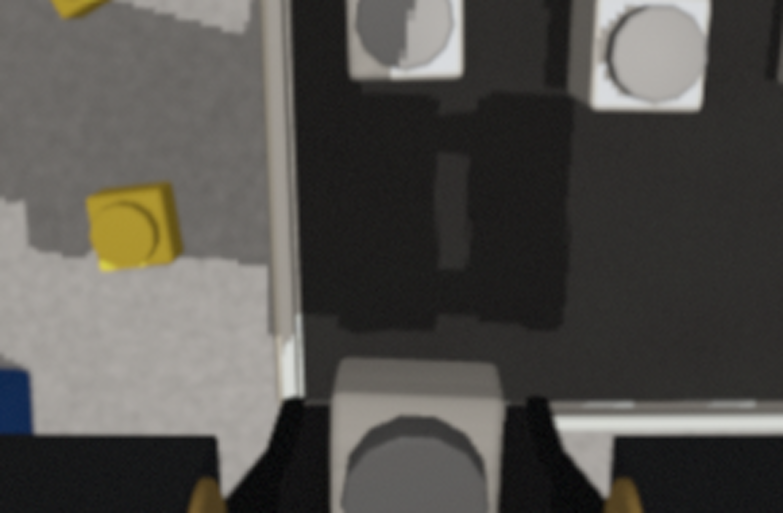

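```bash
python3 -m jog '[[0,0,0,0,60,0,20],[0,0,0,0,120,0,20],[0,0,0,0,180,0,20],[0,0,0,20,240,0,20],[0,0,0,60,290,0,20]]'; python3 -m jog '[[0,0,0,30,50,20,20],[0,0,0,48,100,40,20],[0,0,0,48,139,60,20],[0,0,0,48,139,60,20],[0,0,0,48,139,60,20]]'
python3 -c "
from h import *
print(env.read_state()['gripper_width']);tip(484,360,16)"
```

```text
t: 29.92
eef_pos: [535.5, 222.8, 170.0]
tcp_rot: [-0.018, 1.0, -0.0, -0.002]
wrist_force: [-0.2, 0.8, -0.8]
gripper_width: 29.7
t: 30.55
eef_pos: [483.7, 357.2, 111.5]
tcp_rot: [-0.018, 1.0, -0.001, -0.001]
wrist_force: [-0.6, -0.1, -0.8]
gripper_width: 29.7
29.745867253722498
turn [-0.002 -0.003  0.001] shift [ -0.8   3.  135. ] now [483.7 357.2 111.5] yaw 2.0
```

```bash
python3 -m jog '[[0,0,0,0,2,60,20],[0,0,0,0,2,110,20],[0,0,0,0,2,136,20],[0,0,0,0,2,136,20],[0,0,0,0,2,136,20]]'
python3 -c "
from h import *
print(env.read_state()['gripper_width']);tip(484,360,16)"
python3 -m jog '[[0,0,0,0,0,0,42],[0,0,0,0,0,0,42],[0,0,0,0,0,0,42],[0,0,0,0,0,-60,42],[0,0,0,0,0,-120,42]]'
python3 -c "
from h import *
snap('wrist','w17',(170,90,460,280),2.7)
tip(532,59,230)"
```

```text
t: 31.18
eef_pos: [485.6, 359.5, -22.0]
tcp_rot: [-0.017, 1.0, 0.0, 0.0]
wrist_force: [0.2, -0.2, -1.0]
gripper_width: 29.6
29.625390769214
turn [ 0.     0.001 -0.001] shift [1.5 0.6 1.5] now [485.6 359.5 -22. ] yaw 1.9
t: 31.8
eef_pos: [483.7, 359.8, 97.7]
tcp_rot: [-0.018, 1.0, -0.001, -0.001]
wrist_force: [0.9, 1.1, 1.1]
gripper_width: 41.8
turn [0.006 0.011 0.001] shift [ -33.  -304.9  -83.4] now [489.  363.  108.4] yaw 2.0
```

View pics/w17.png

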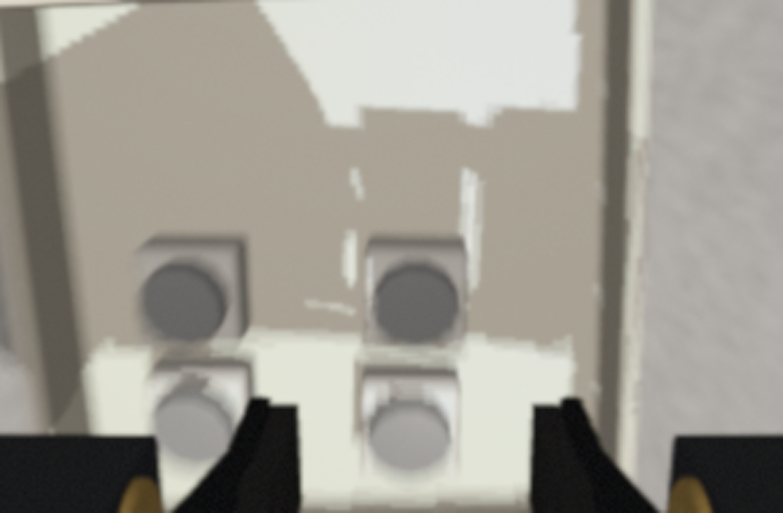

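```bash
python3 -m jog '[[0,0,0,-30,0,-40,41],[0,0,0,-45,-50,-50,41],[0,0,0,-50,-110,-50,41],[0,0,0,-50,-170,-50,41],[0,0,0,-50,-230,-50,41]]'; python3 -m jog '[[0,0,0,5,-50,0,41],[0,0,0,13,-72,20,41],[0,0,0,13,-72,35,41],[0,0,0,13,-72,35,41],[0,0,0,13,-72,35,41]]'
python3 -c "
from h import *
snap('wrist','w18',(170,90,460,280),2.7)
tip(532,59,83)"
```

```text
t: 32.48
eef_pos: [542.6, 130.5, 147.3]
tcp_rot: [-0.018, 1.0, -0.0, 0.0]
wrist_force: [1.1, -1.0, 0.3]
gripper_width: 41.2
t: 33.1
eef_pos: [532.7, 60.8, 112.6]
tcp_rot: [-0.018, 1.0, 0.0, 0.0]
wrist_force: [0.2, 0.3, 0.6]
gripper_width: 40.6
turn [0.    0.001 0.002] shift [ 1.  -1.7 69.4] now [532.9  60.8 112.9] yaw 2.1
```

View pics/w18.png

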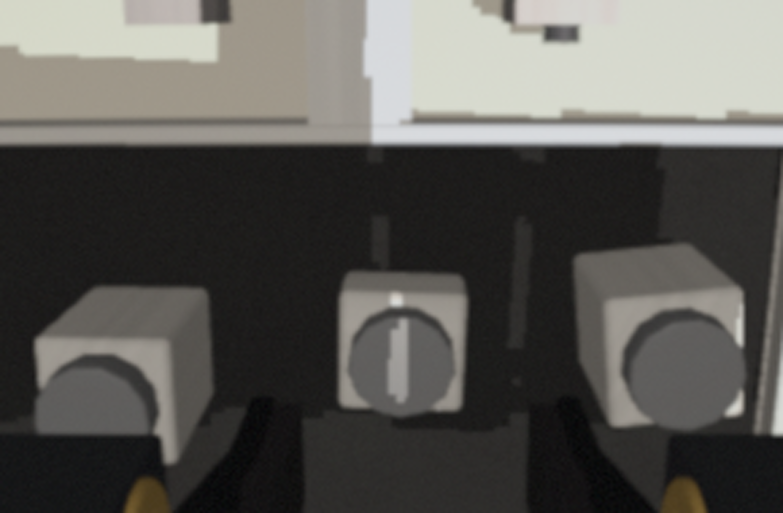

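```bash
python3 - <<'E'
from h import *
T=np.load('pics/w18_T.npy')
f=lambda p:np.array(p)/2.7+[169.67,89.67]
print(plane('wrist',f([(401,361)]),108,T),plane('wrist',f([(683,370),(97,413)]),130,T))
E
python3 -m jog '[[0,0,0,0,-2,30,41],[0,0,0,0,-2,67,41],[0,0,0,0,-2,67,41],[0,0,0,0,-2,67,41]]'
```

```text
[[531.35777301  58.1718278  108.        ]] [[523.15702069 115.96558199 130.        ]
 [537.15260001  -4.66339934 130.        ]]
t: 33.65
eef_pos: [533.4, 58.1, 46.7]
tcp_rot: [-0.018, 1.0, -0.0, 0.001]
wrist_force: [0.1, 0.1, 0.3]
gripper_width: 40.9
```

```bash
python3 -m jog '[[0,0,0,1,0,2,20],[0,0,0,1,0,2,20],[0,0,0,1,0,2,20],[0,0,0,1,0,2,20]]'; python3 -m jog '[[0,0,0,0,0,-40,20],[0,0,0,0,0,-90,20],[0,0,0,0,0,-130,20],[0,0,0,0,0,-130,20]]'
python3 -c "
from h import *
snap('wrist','w19',(170,90,460,280),2.7)
tip(441,300,150)"
```

```text
t: 34.15
eef_pos: [532.2, 57.7, 44.5]
tcp_rot: [-0.018, 1.0, 0.0, 0.001]
wrist_force: [-1.5, 0.3, 6.2]
gripper_width: 29.8
t: 34.65
eef_pos: [534.0, 57.5, 177.5]
tcp_rot: [-0.018, 1.0, -0.0, 0.004]
wrist_force: [0.4, -0.1, -0.8]
gripper_width: 29.6
turn [-0.     0.003  0.   ] shift [ 83.  245.5  63.9] now [532.4  57.6 174.8] yaw 2.0
```

View pics/w19.png

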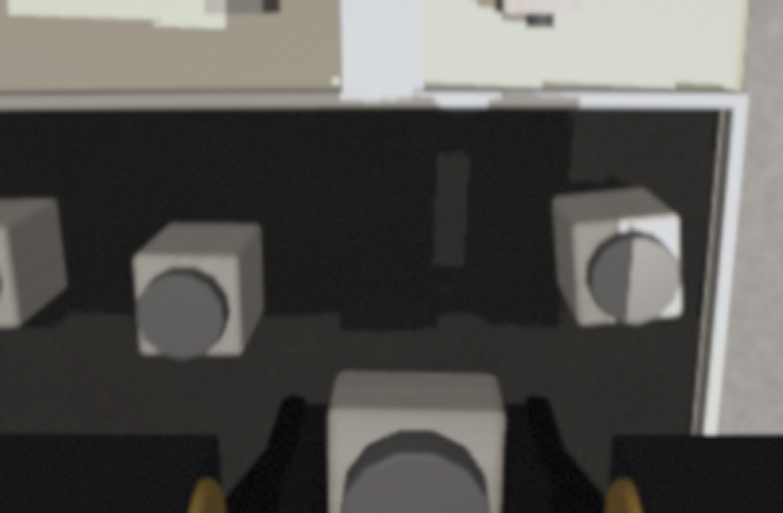

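```bash
python3 -m jog '[[0,0,0,0,60,0,20],[0,0,0,0,120,0,20],[0,0,0,0,180,0,20],[0,0,0,20,230,0,20],[0,0,0,60,245,0,20]]'; python3 -m jog '[[0,0,0,23,0,40,20],[0,0,0,23,0,90,20],[0,0,0,23,0,150,20],[0,0,0,23,0,190,20],[0,0,0,23,0,190,20]]'
python3 -c "
from h import *
print(env.read_state()['gripper_width']);tip(441,300,11)"
```

```text
t: 35.33
eef_pos: [460.7, 302.3, 170.4]
tcp_rot: [-0.019, 1.0, -0.001, -0.002]
wrist_force: [-0.1, -0.3, -0.6]
gripper_width: 29.6
t: 35.95
eef_pos: [434.3, 296.9, -22.1]
tcp_rot: [-0.018, 1.0, -0.002, -0.005]
wrist_force: [-0.5, -0.0, 1.0]
gripper_width: 29.9
29.89512817053826
turn [-0.005 -0.011  0.   ] shift [-6.8  2.8  6.3] now [434.3 296.9 -22.1] yaw 2.0
```

```bash
python3 -m jog '[[0,0,0,0,0,8,20],[0,0,0,0,0,12,20],[0,0,0,0,0,12,20],[0,0,0,0,0,12,20]]'
python3 -m jog '[[0,0,0,0,0,0,42],[0,0,0,0,0,0,42],[0,0,0,0,0,0,42],[0,0,0,0,0,-60,42],[0,0,0,0,0,-120,42]]'
python3 -m jog '[[0,0,0,0,0,-50,42],[0,0,0,0,0,-110,42],[0,0,0,0,40,-140,42],[0,0,0,0,60,-140,42],[0,0,0,0,60,-140,42]]'
python3 -c "
from h import *
snap('wrist','w20');snap('top','t20',(160,175,380,295),3.5)"
```

```text
t: 36.45
eef_pos: [440.4, 300.0, -27.9]
tcp_rot: [-0.018, 1.0, 0.0, 0.001]
wrist_force: [-0.3, -0.1, -0.7]
gripper_width: 30.0
t: 37.08
eef_pos: [438.7, 299.1, 91.6]
tcp_rot: [-0.018, 1.0, -0.001, -0.001]
wrist_force: [0.7, 0.1, -0.2]
gripper_width: 42.0
t: 37.7
eef_pos: [436.6, 360.1, 229.4]
tcp_rot: [-0.019, 1.0, -0.001, -0.001]
wrist_force: [0.2, -0.6, -0.8]
gripper_width: 42.0
```

View pics/w20.png

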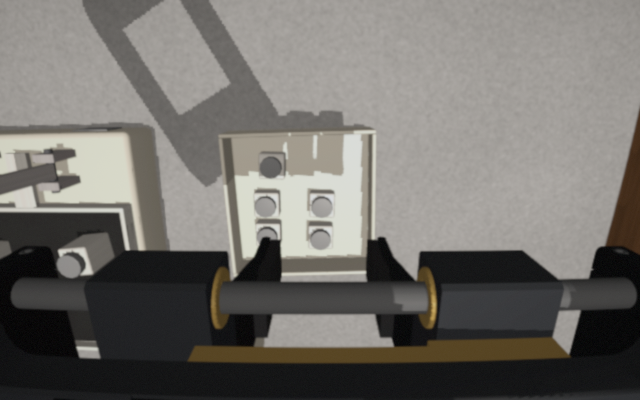

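View pics/t20.png

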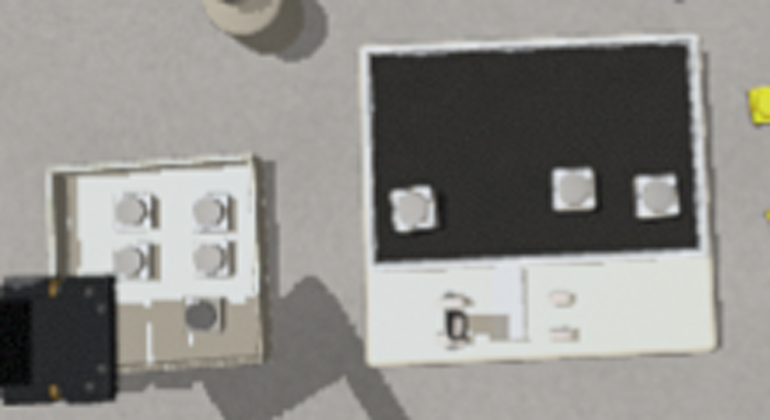

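The pictures show all five short bottles standing in the reject box, with wrist px (271,166), (265,205), (321,205), (267,237), (320,237), and three tall ones in the tray. Next is the lever. Its hinge is at about (438,88), and its tip leans to (438,75) at z 220, an angle of about 1.46. I'll close the fingers and push it from the +y side.

```bash
python3 -m jog '[[0,0,0,0,-60,0,0],[0,0,0,0,-120,0,0],[0,0,0,0,-180,20,0],[0,0,0,0,-222,60,0],[0,0,0,0,-222,70,0]]'
python3 -c "
from h import *
s=env.read_state();print(s['gripper_width'],s['wrist_force'])
tip(438,135,200); snap('wrist','w21')"
```

```text
t: 38.42
eef_pos: [442.4, 134.1, 156.9]
tcp_rot: [-0.015, 1.0, -0.001, -0.004]
wrist_force: [-0.6, 0.4, -0.9]
gripper_width: 2.7
2.705902507414579 [-0.59979908  0.37038414 -0.92599556]
turn [-0.002 -0.007 -0.005] shift [ 4.4  1.1 -3.5] now [442.4 134.1 156.9] yaw 1.7
```

View pics/w21.png

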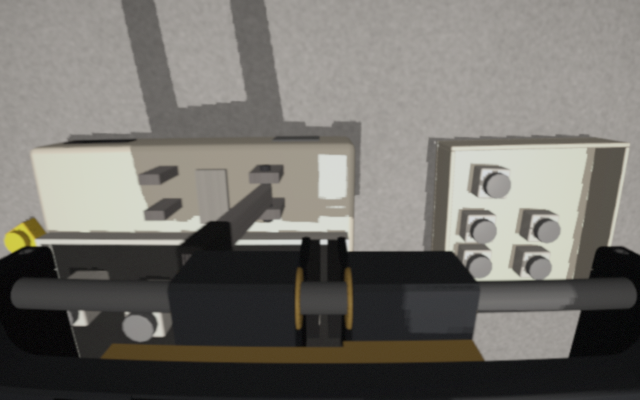

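```bash
python3 -m jog '[[0,0,0,3,-25,0,0],[0,0,0,3,-48,0,0],[0,0,0,3,-63,3,0],[0,0,0,3,-78,7,0],[0,0,0,3,-92,14,0]]'
python3 -c "
from h import *
tip(441,30,175); snap('wrist','w22')"
```

```text
t: 39.1
eef_pos: [446.0, 45.2, 147.1]
tcp_rot: [-0.018, 1.0, -0.0, 0.0]
wrist_force: [0.6, 0.8, -0.1]
gripper_width: 0.3
turn [-0.     0.001  0.001] shift [  5.6 -15.   11.6] now [446.   45.2 147.1] yaw 2.1
```

View pics/w22.png

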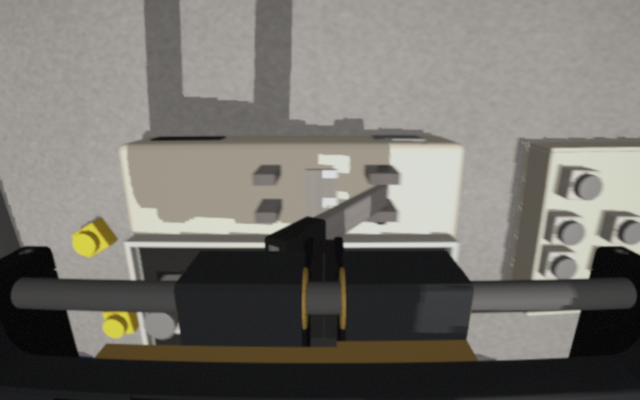

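```bash
python3 -m jog '[[0,0,0,4,-15,11,0],[0,0,0,4,-26,22,0],[0,0,0,4,-36,35,0],[0,0,0,4,-45,46,0],[0,0,0,4,-53,57,0]]'
python3 -c "
from h import *
tip(442,-10,120); snap('wrist','w23')"
```

```text
t: 39.78
eef_pos: [443.2, -7.9, 89.1]
tcp_rot: [-0.018, 1.0, 0.0, -0.0]
wrist_force: [-0.3, 0.7, 0.8]
gripper_width: 0.7
turn [ 0.    -0.001  0.   ] shift [ 1.2 -2.1  8.6] now [443.2  -7.9  89.1] yaw 2.0
```

View pics/w23.png

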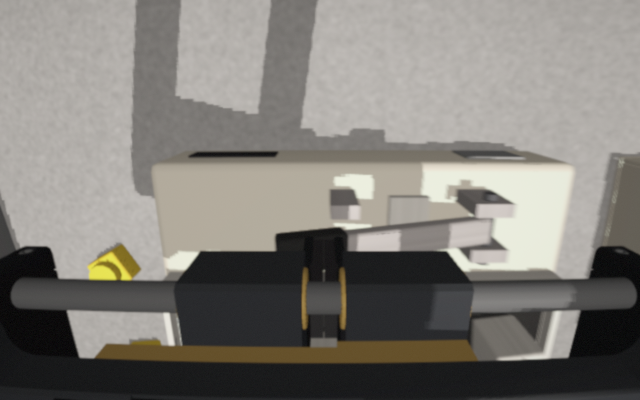

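```bash
python3 -m jog '[[0,0,0,1,-8,3,0],[0,0,0,1,-14,8,0],[0,0,0,1,-15,16,0],[0,0,0,1,-15,23,0],[0,0,0,1,-15,23,0]]'
python3 -c "
from h import *
tip(443,-22,101.5)"
```

```text
t: 40.45
eef_pos: [442.3, -22.2, 66.4]
tcp_rot: [-0.018, 1.0, 0.0, -0.001]
wrist_force: [-0.5, 0.5, 0.2]
gripper_width: 0.5
turn [ 0.    -0.002  0.   ] shift [-0.7  0.1  4.4] now [442.3 -22.2  66.4] yaw 2.0
```

```bash
python3 -m jog '[[0,0,0,0,0,2,0],[0,0,0,0,0,4,0],[0,0,0,0,0,4,0]]'; python3 -m jog '[[0,0,0,0,0,1,0],[0,0,0,0,0,2,0],[0,0,0,0,0,2,0]]'
```

```text
t: 40.83
eef_pos: [443.0, -22.4, 63.1]
tcp_rot: [-0.018, 1.0, 0.0, 0.0]
wrist_force: [-1.0, -0.5, -0.8]
gripper_width: 0.6
t: 41.2
eef_pos: [443.0, -22.5, 61.1]
tcp_rot: [-0.018, 1.0, 0.0, 0.0]
wrist_force: [-0.7, 0.7, 0.3]
gripper_width: 0.5
```

```bash
python3 -m jog '[[0,0,0,0,0,1,0],[0,0,0,0,0,2,0],[0,0,0,0,0,2,0]]'; python3 -m jog '[[0,0,0,0,0,1,0],[0,0,0,0,0,1,0],[0,0,0,0,0,1,0]]'; python3 -c "
from h import *
snap('wrist','w24');snap('side','s24',(330,130,450,260),5)"
```

```text
t: 41.58
eef_pos: [443.1, -22.5, 60.1]
tcp_rot: [-0.018, 1.0, -0.0, -0.0]
wrist_force: [-3.3, 1.2, 8.6]
gripper_width: 0.5
t: 41.95
eef_pos: [443.2, -22.5, 60.0]
tcp_rot: [-0.018, 1.0, -0.0, -0.0]
wrist_force: [-7.5, 1.1, 16.2]
gripper_width: 0.5
```

View pics/w24.png

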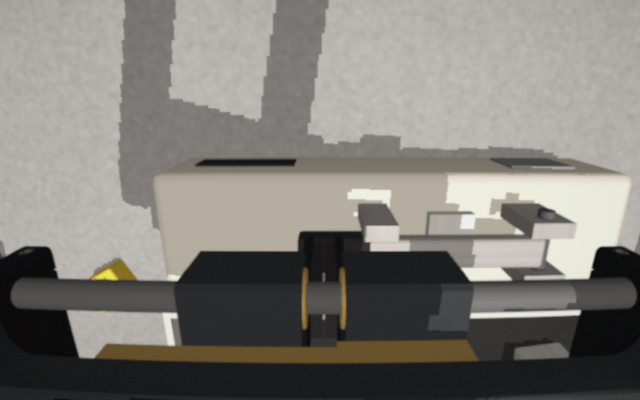

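View pics/s24.png

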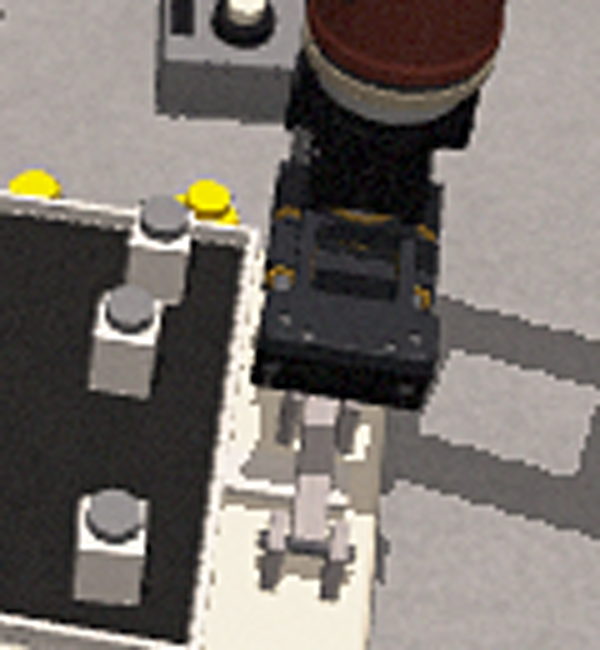

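The lever is in the fork, hard against its stop at tip z 99.5 with force rising to 16 N. I'll lift off, check it from above, then go over the console.

```bash
python3 -m jog '[[0,0,0,0,0,-10,0],[0,0,0,0,0,-40,0],[0,0,0,0,0,-90,0],[0,0,0,0,-50,-120,0],[0,0,0,0,-110,-130,0]]'; python3 -m jog '[[0,0,0,0,-60,0,0],[0,0,0,-20,-120,0,0],[0,0,0,-30,-180,0,0],[0,0,0,-30,-230,0,0],[0,0,0,-30,-230,0,0]]'
python3 -c "
from h import *
snap('top','t25',(255,178,375,288),5);snap('wrist','w25');snap('side','s25',(330,90,450,260),4)"
```

```text
t: 42.68
eef_pos: [448.5, -133.5, 191.3]
tcp_rot: [-0.019, 1.0, -0.001, 0.002]
wrist_force: [1.3, -0.6, 0.3]
gripper_width: 0.7
t: 43.3
eef_pos: [484.2, -364.4, 187.3]
tcp_rot: [-0.016, 1.0, 0.0, -0.0]
wrist_force: [-0.4, 1.5, 0.1]
gripper_width: 0.6
```

View pics/t25.png

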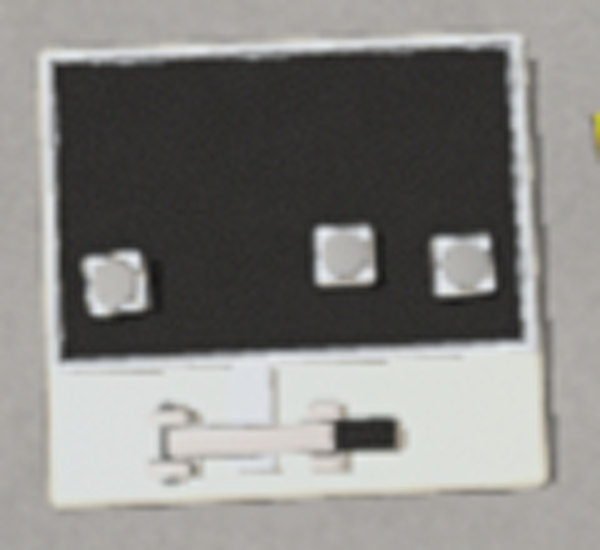

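View pics/w25.png

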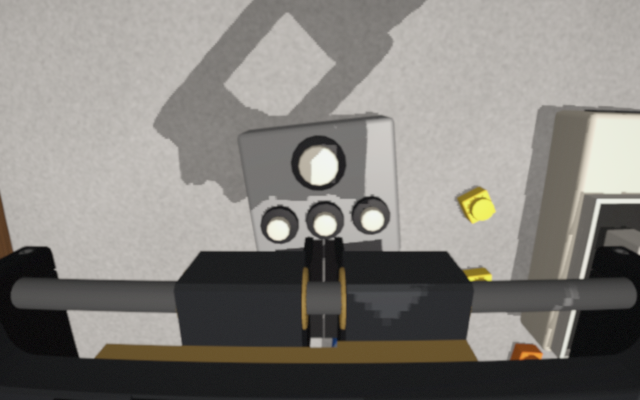

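View pics/s25.png

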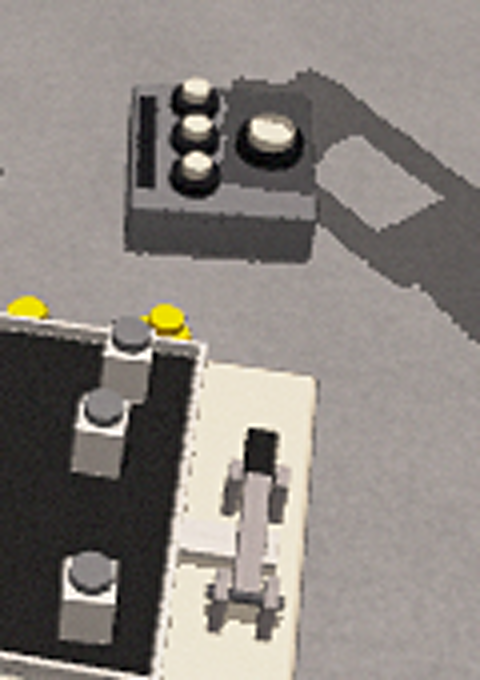

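The lever is shut and the tall bottles stand undisturbed. The keys in the wrist view are: left (+y) at (372,217), middle (325,223), right (278,229) and start (318,165). I'll triangulate them.

Run:
```python
from h import *
np.set_printoptions(suppress=True,precision=1)
T=np.load('pics/w25_T.npy'); im=cv2.imread('pics/w25_raw.png')
def caps(im,x0,y0,x1,y1,th):
    m=(im[y0:y1,x0:x1].min(2)>th).astype('uint8'); n,l,s,c=cv2.connectedComponentsWithStats(m)
    return [(c[i]+[x0,y0]).round(1).tolist()+[int(s[i][4])] for i in range(1,n) if s[i][4]>30]
print(caps(im,245,135,392,245,190))
top=cv2.imread('pics/top0.png'); print(caps(top,415,215,480,270,190))
sd=cv2.imread('pics/s25_raw.png'); print(caps(sd,362,100,410,145,150))
x0,y0,x1,y1=235,110,400,250
cv2.imwrite('pics/w25c.png',cv2.resize(im[y0:y1,x0:x1],None,fx=4.5,fy=4.2,interpolation=cv2.INTER_CUBIC) if 0 else cv2.resize(im[y0:y1,x0:x1],None,fx=4,fy=4,interpolation=cv2.INTER_CUBIC))
```

```text
[[379.4, 158.4, 1126], [322.9, 167.1, 742], [372.3, 220.0, 328], [324.9, 224.9, 326], [277.8, 229.7, 322]]
[[451.1, 253.4, 93]]
[[393.2, 105.2, 269], [397.1, 122.5, 45]]
```

View pics/w25c.png

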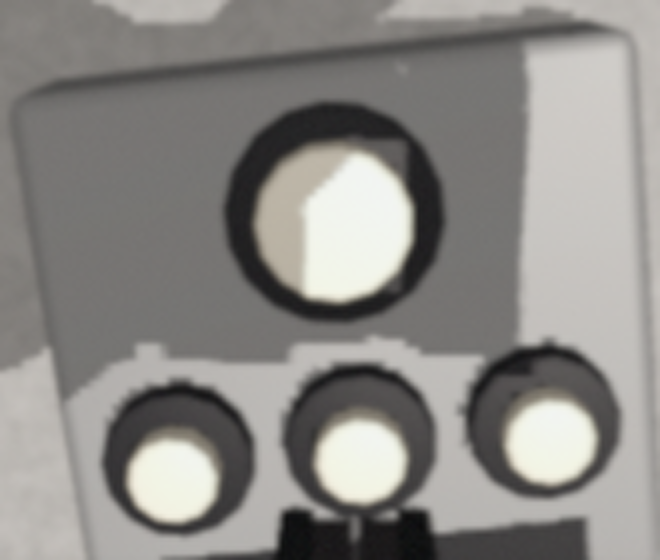

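Run:
```python
from h import *
np.set_printoptions(suppress=True,precision=1)
T=np.load('pics/w25_T.npy')
w=np.array([[372.3,220.0],[324.9,224.9],[277.8,229.7],[318.4,165]]) #L M R S
w=np.array([(551,438),(361,460),(173,474),(334,222)])/4+[234.6,109.6]
t=np.array([(350,160),(257,174),(163,187),(278,293)])/6+[404.6,204.6]; t=t[[2,1,0,3]]
print(tri('top',t,'wrist',w,T))
sdp=np.array([(197,168),(197,127),(196,90),(271,133)])/4+[329.6,89.6]
print(tri('side',sdp,'wrist',w,T))
for z in (60,65,70):
    P=plane('wrist',w,z,T);print(z,P[:,:2].tolist(),np.linalg.norm(P[0]-P[1]),np.linalg.norm(P[1]-P[2]),np.linalg.norm(P[3]-P[1]))
print(T[:3,3])
```

```text
[[ 518.2 -314.9   72.4    1. ]
 [ 524.  -359.3   74.9    0.7]
 [ 529.9 -404.    73.4    2.1]
 [ 468.1 -367.1   74.4    0.9]]
[[ 519.  -313.6   66.4    1.6]
 [ 525.4 -358.8   68.4    1.4]
 [ 531.6 -403.9   67.7    0.4]
 [ 469.3 -367.    66.6    0.1]]
60 [[522.0948149163713, -312.6853628141596], [529.2510538562151, -358.7734030650164], [534.4146278623386, -404.77846990628814], [470.4852761210511, -367.0326729773302]] 46.640317429545156 46.29393774120533 59.343341431900775
65 [[520.3483338656026, -313.46886144394654], [527.3961296506772, -358.85849956989534], [532.4814566530581, -404.1664216364361], [469.52086806284154, -366.9926113799]] 45.93354628844479 45.59241551737389 58.44407308528434
70 [[518.6018528148339, -314.25236007373354], [525.5412054451392, -358.94359607477435], [530.5482854437776, -403.55437336658406], [468.556460004632, -366.9525497824697]] 45.22677514734442 44.89089329354239 57.54480473866788
[ 484.4 -362.3  187.4]
```

```bash
python3 -c "
from h import *
tip(518.6,-314.5,85)"
```

```text
turn [ 0.001 -0.     0.   ] shift [-35.5  44.5 142.3] now [ 484.8 -360.4  187.8] yaw 2.0
```

```bash
python3 -m jog '[[0,0,0,-35,44,0,0],[0,0,0,-35,44,60,0],[0,0,0,-35,44,110,0],[0,0,0,-35,44,132,0],[0,0,0,-35,44,132,0]]';python3 -m jog '[[0,0,0,0,0,0,0],[0,0,0,0,0,0,0]]'
python3 -c "
from h import *
tip(518.6,-314.5,76)
T=snap('wrist','w26'); print(proj('wrist',[[518.6,-314.5,70],[525.2,-359,70]],T))"
```

```text
t: 44.08
eef_pos: [517.0, -313.1, 54.2]
tcp_rot: [-0.019, 1.0, 0.002, -0.002]
wrist_force: [-0.8, -0.6, 1.1]
gripper_width: 0.4
t: 44.32
eef_pos: [519.7, -316.7, 58.5]
tcp_rot: [-0.018, 1.0, -0.001, 0.001]
wrist_force: [0.3, -0.3, 1.0]
gripper_width: 0.3
turn [-0.002  0.003  0.001] shift [ 1.1  2.3 22. ] now [ 519.7 -316.7   58.5] yaw 2.0
[[326.22149197 233.7953004 ]
 [248.72728659 241.71774206]]
```

View pics/w26.png

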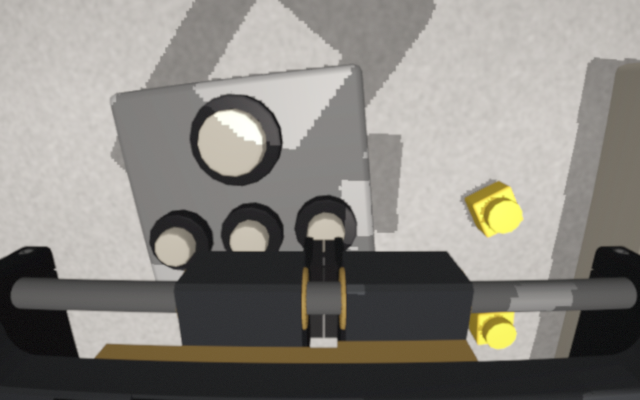

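```bash
python3 -m jog '[[0,0,0,0,1,10,0],[0,0,0,0,1,20,0],[0,0,0,0,1,26,0],[0,0,0,0,1,26,0]]'; python3 -m jog '[[0,0,0,0,0,1,0],[0,0,0,0,0,2,0],[0,0,0,0,0,2,0]]'; python3 -m jog '[[0,0,0,0,0,1,0],[0,0,0,0,0,2,0],[0,0,0,0,0,2,0]]'
```

```text
t: 44.88
eef_pos: [517.7, -314.5, 29.5]
tcp_rot: [-0.018, 1.0, 0.001, -0.001]
wrist_force: [-1.9, 1.4, 3.3]
gripper_width: 0.4
t: 45.25
eef_pos: [518.3, -315.0, 28.3]
tcp_rot: [-0.018, 1.0, 0.0, -0.0]
wrist_force: [-2.7, 1.3, 3.8]
gripper_width: 0.6
t: 45.62
eef_pos: [518.4, -315.0, 26.4]
tcp_rot: [-0.018, 1.0, -0.0, 0.0]
wrist_force: [-3.5, 2.3, 5.1]
gripper_width: 0.4
```

```bash
python3 -m jog '[[0,0,0,0,0,1,0],[0,0,0,0,0,2,0],[0,0,0,0,0,2,0]]'; python3 -m jog '[[0,0,0,0,0,1,0],[0,0,0,0,0,1,0]]'
```

```text
t: 46.0
eef_pos: [518.5, -315.1, 26.2]
tcp_rot: [-0.018, 1.0, -0.0, -0.0]
wrist_force: [-6.9, 5.1, 16.3]
gripper_width: 0.7
t: 46.25
eef_pos: [518.5, -315.1, 26.1]
tcp_rot: [-0.018, 1.0, -0.0, -0.0]
wrist_force: [-10.1, 7.0, 21.4]
gripper_width: 0.4
```

The left key is fully down: hard stop at eef z 26.2, so its up position is 32.2. I'll release it and go to the right key.

```bash
python3 -m jog '[[0,0,0,0,0,-8,0],[0,0,0,0,0,-28,0],[0,0,0,0,0,-38,0],[0,0,0,0,0,-38,0]]'; python3 -c "
from h import *
tip(530.8,-404,95)"
```

```text
t: 46.75
eef_pos: [519.4, -315.8, 62.6]
tcp_rot: [-0.018, 1.0, -0.001, 0.001]
wrist_force: [-0.5, 0.1, 0.2]
gripper_width: 0.2
turn [-0.002  0.002  0.   ] shift [ -8.3 -88.6   7.3] now [ 519.4 -315.8   62.6] yaw 2.0
```

```bash
python3 -m jog '[[0,0,0,-4,-45,0,0],[0,0,0,-9,-89,0,0],[0,0,0,-9,-89,0,0],[0,0,0,-9,-89,0,0],[0,0,0,-9,-89,0,0]]'; python3 -c "
from h import *
tip(530.8,-404,75)
T=snap('wrist','w27',(230,140,400,260),4); print((proj('wrist',[[530.8,-404,71]],T)-[230,140])*4)"
```

```text
t: 47.38
eef_pos: [530.3, -402.2, 60.7]
tcp_rot: [-0.018, 1.0, 0.001, -0.0]
wrist_force: [-0.5, 0.7, -0.9]
gripper_width: 0.9
turn [ 0.001 -0.001  0.001] shift [-0.5 -1.9 25.2] now [ 530.3 -402.2   60.7] yaw 2.1
[[356.89713936 381.57648385]]
```

View pics/w27.png

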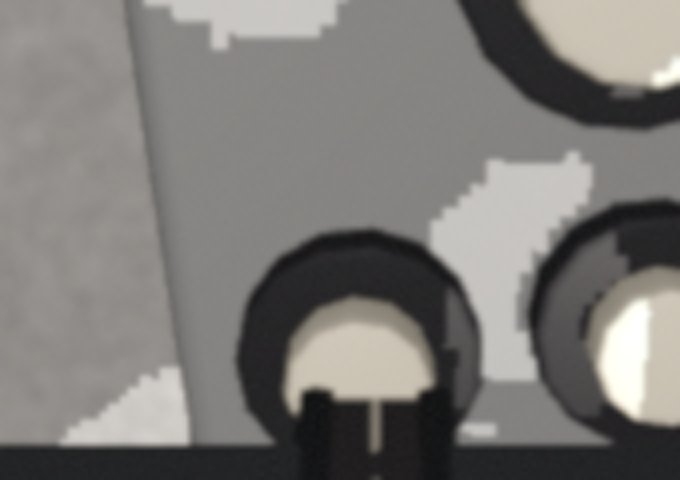

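```bash
python3 -m jog '[[0,0,0,0,-1,15,0],[0,0,0,0,-1,26,0],[0,0,0,0,-1,29,0],[0,0,0,0,-1,32,0],[0,0,0,0,-1,34,0]]'; python3 -m jog '[[0,0,0,0,0,1,0],[0,0,0,0,0,2,0],[0,0,0,0,0,3,0],[0,0,0,0,0,3,0]]'
```

```text
t: 48.05
eef_pos: [530.5, -404.4, 27.4]
tcp_rot: [-0.018, 1.0, 0.0, -0.0]
wrist_force: [-1.9, 2.6, 4.3]
gripper_width: 0.3
t: 48.55
eef_pos: [530.5, -404.5, 26.2]
tcp_rot: [-0.018, 1.0, 0.0, -0.0]
wrist_force: [-6.3, 5.4, 14.7]
gripper_width: 0.8
```

The right key is fully down at the same stop (26.2, 14.7 N). I'll release it and go to the middle key.

```bash
python3 -m jog '[[0,0,0,0,0,1,0],[0,0,0,0,0,1,0],[0,0,0,0,0,-8,0],[0,0,0,0,0,-28,0],[0,0,0,0,0,-36,0]]'; python3 -m jog '[[0,0,0,4,45,0,0],[0,0,0,4,45,0,0],[0,0,0,4,45,0,0],[0,0,0,4,45,0,0]]'; python3 -c "
from h import *
tip(525.2,-359,75)
T=snap('wrist','w28',(230,140,400,260),4); print((proj('wrist',[[525.2,-359,71]],T)-[230,140])*4)"
```

```text
t: 49.18
eef_pos: [531.6, -405.8, 62.4]
tcp_rot: [-0.018, 1.0, -0.001, 0.001]
wrist_force: [0.2, -0.1, 1.3]
gripper_width: 0.3
t: 49.68
eef_pos: [525.2, -360.8, 60.5]
tcp_rot: [-0.017, 1.0, -0.0, 0.0]
wrist_force: [0.5, 0.1, 0.0]
gripper_width: 0.8
turn [-0.001  0.001 -0.   ] shift [-0.   1.8 25. ] now [ 525.2 -360.8   60.5] yaw 2.0
[[382.0211826  379.48332747]]
```

View pics/w28.png

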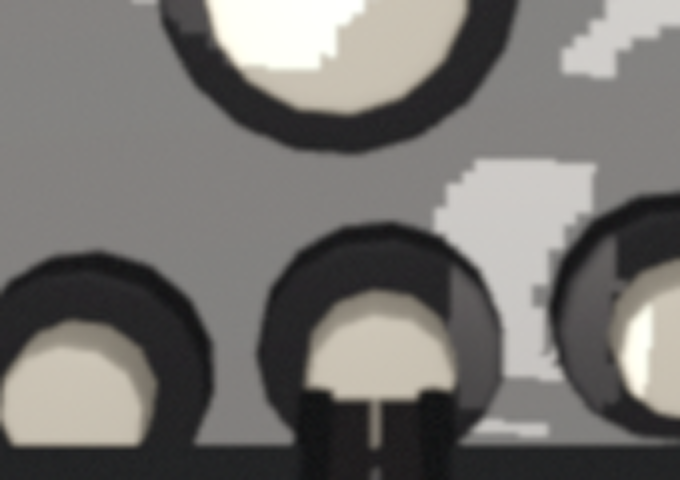

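```bash
python3 -m jog '[[0,0,0,0,1,15,0],[0,0,0,0,1,26,0],[0,0,0,0,1,29,0],[0,0,0,0,1,32,0],[0,0,0,0,1,34,0]]'; python3 -m jog '[[0,0,0,0,0,1,0],[0,0,0,0,0,2,0],[0,0,0,0,0,3,0],[0,0,0,0,0,4,0],[0,0,0,0,0,4,0]]'
```

```text
t: 50.35
eef_pos: [524.7, -358.7, 26.4]
tcp_rot: [-0.018, 1.0, 0.0, -0.0]
wrist_force: [-3.1, 2.2, 6.4]
gripper_width: 0.1
t: 50.98
eef_pos: [524.8, -358.8, 26.0]
tcp_rot: [-0.018, 1.0, -0.0, -0.0]
wrist_force: [-11.7, 8.2, 23.9]
gripper_width: 0.4
```

```bash
python3 -m jog '[[0,0,0,0,0,-8,0],[0,0,0,0,0,-28,0],[0,0,0,0,0,-38,0],[0,0,0,30,-3,-38,0],[0,0,0,57,-6,-38,0]]'; python3 -m jog '[[0,0,0,0,0,0,0],[0,0,0,0,0,0,0],[0,0,0,0,0,0,0]]'; python3 -c "
from h import *
tip(468.5,-367,75)
T=snap('wrist','w29',(230,140,400,260),4); print((proj('wrist',[[468.5,-367,71]],T)-[230,140])*4)"
```

```text
t: 51.6
eef_pos: [467.9, -367.1, 60.8]
tcp_rot: [-0.018, 1.0, -0.0, 0.0]
wrist_force: [-0.1, -0.7, 0.2]
gripper_width: 0.3
t: 51.98
eef_pos: [469.1, -366.8, 60.4]
tcp_rot: [-0.018, 1.0, -0.0, 0.0]
wrist_force: [-0.1, -0.2, 0.9]
gripper_width: 0.2
turn [-0.     0.001  0.001] shift [ 0.6 -0.2 24.9] now [ 469.1 -366.8   60.4] yaw 2.1
[[368.19484152 375.72469108]]
```

View pics/w29.png

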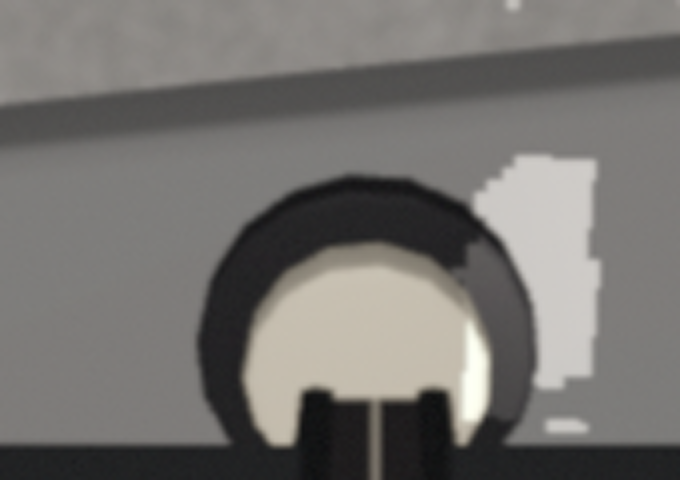

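```bash
python3 -m jog '[[0,0,0,0,0,15,0],[0,0,0,0,0,26,0],[0,0,0,0,0,29,0],[0,0,0,0,0,32,0],[0,0,0,0,0,34,0]]'; python3 -m jog '[[0,0,0,0,0,1,0],[0,0,0,0,0,2,0],[0,0,0,0,0,3,0],[0,0,0,0,0,4,0],[0,0,0,0,0,4,0]]'
```

```text
t: 52.65
eef_pos: [468.0, -366.5, 26.3]
tcp_rot: [-0.018, 1.0, 0.0, -0.0]
wrist_force: [-3.4, 4.4, 9.5]
gripper_width: 0.3
t: 53.28
eef_pos: [468.1, -366.6, 26.0]
tcp_rot: [-0.018, 1.0, 0.0, -0.0]
wrist_force: [-11.0, 10.9, 27.6]
gripper_width: 0.3
```

The start key is fully down. I'll release it, lift clear and make the final check.

```bash
python3 -m jog '[[0,0,0,0,0,-8,0],[0,0,0,0,0,-40,0],[0,0,0,0,0,-100,0],[0,0,0,30,0,-160,0],[0,0,0,60,0,-200,0]]'; python3 -m jog '[[0,0,0,0,0,0,0],[0,0,0,0,0,0,0],[0,0,0,0,0,0,0]]'; python3 -c "
from h import *
snap('top','t30',(70,90,570,300),1.6); snap('side','s30');snap('wrist','w30')"
```

```text
t: 53.9
eef_pos: [408.4, -369.7, 225.0]
tcp_rot: [-0.018, 1.0, -0.002, 0.001]
wrist_force: [0.4, -1.0, -0.8]
gripper_width: 0.6
t: 54.28
eef_pos: [408.0, -368.1, 220.2]
tcp_rot: [-0.018, 1.0, 0.001, -0.001]
wrist_force: [-0.1, -0.0, -0.6]
gripper_width: 0.7
```

View pics/t30.png

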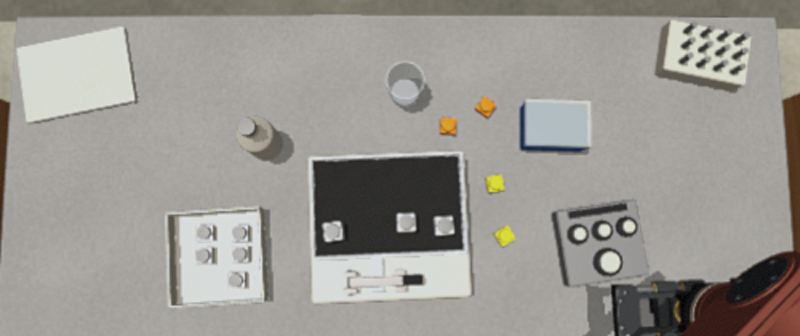

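View pics/s30.png

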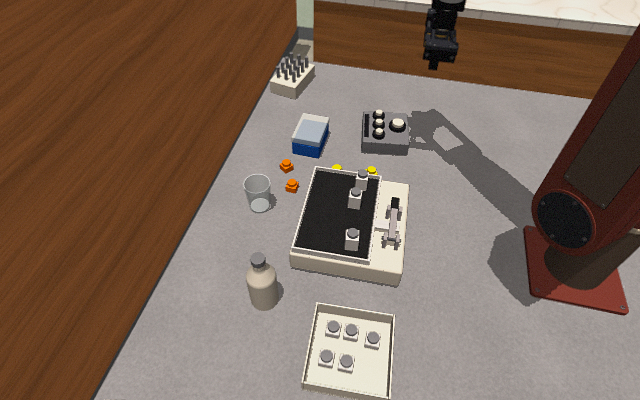

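The final views show five bottles in the reject box, three tall ones in the tray, the lever in its fork, all keys up, the bystanders unmoved, and the arm clear of everything. Handing in.

```bash
python3 -c "
from plant import env
print(env.finish_job(), env.read_state()['t'])"
```

```text
the job is handed in; nothing more can be done
the job is handed in; nothing more can be done
```

I put all five short bottles upright in the reject box and left the three tall ones standing in the tray. I then swung the lever down into its fork and pressed the keys in order: left, right, middle, start. I handed the job in at about 54 s on the robot's clock; no verdict is reported.

**Last checks**
- **Lever:** it stopped hard, with the force rising to 16 N. It lay level between the posts in both the top and side views. I did not measure its angle directly.
- **Keys:** each reached the same stop (reported z about 26) at 15–28 N, against the 5 N needed, and was up again in the last pictures.
- **Rest of the scene:** the wash bottle, tip box and beaker had not visibly moved, and the arm was touching nothing.

**What disagreed**
- **Fingertips:** they end 39.5 mm short of the reported TCP, which I confirmed by touching the bench. Before I found this, my first grip closed above the bottle without touching it.
- **Cap heights:** from the top and side cameras they came out about 6 mm too low, but short and tall were still clearly told apart.

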